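# Fit the snap ring that keeps the gear on a mixer shaft

## Robot

A 7-joint arm with a two-finger parallel gripper is mounted at the origin on the work surface. World frame = base frame: x ahead of the robot, y to its left, z up, the work surface at z = 0. Lengths are in m, angles in rad, forces in N, time in s.
With the tool pointing down it reaches from about 0.425 to 0.925 m from the base axis. Payload 6.8 kg.
Tool frame: the origin (TCP) lies midway between the tips of the shut fingers; the grasp point (between the pads) lies 19 mm behind it; z points along the fingers, y is the line along which they close (so a half turn about z gives the same grasp; the last joint's range is limited). The gripper opens to 85 mm and grips with 20 to 120 N. Pads are 22 mm wide; open, the fingers measure 114 mm over their backs; the gripper's body (76 mm by 85 mm) begins 54 mm behind the grasp point. The pads swing forward as they close: fully open they stand 13 mm farther back than shut.
Start: joints at [-1.209, 0.477, 0.022, 1.555, -0.011, 1.109, -0.083], TCP at [0.306, 0.602, 0.209] pointing down, gripper open.
Joint ranges: [-2.96, 2.96], [-0.34, 2.1], [-1.41, 1.46], [0.24, 2.44], [-1.37, 4.51], [0.17, 1.92], [-2.96, 2.96]. Speed limits (rad/s): [2.39, 2.39, 3.14, 3.14, 3.14, 3.14, 3.14].

## Interface

Orientations are given as a unit quaternion [w, x, y, z].
In Python, from station import bot gives the robot as it stands.
- The arm moves only by the tool jog_arm, never from a script. Its argument "rows" is a list of rows, each an object of numbers: "fingers": the finger opening in mm, from 0 to 85.4; "x", "y", "z": the shift along the tool's x, y, z in mm; "ax", "ay", "az": the turn, a rotation vector about the tool's x, y, z in degrees. A call has exactly 8 rows; each row shifts and turns the commanded pose from where the row before left it, along the tool's axes as they then stand; what a row does not reach is not made up. A row lasts 1/10 s, in which the tool goes at most 50 mm and 8.59 degrees, less where a joint would pass 70% of its speed; a pose out of reach is approached as far as the arm can. A call with a gripper value outside its range is refused whole. The fingers move at their own pace and stop on an object; "force" is the grip in N (left out, the last holds). Time passes only in rows, so rows that do not move let the fingers close, or fill a call up. It gives the time, the measured TCP pose, the force, the opening and the grip force at its end, in the units of the state.
- bot.get_obs(): the state, without advancing time (a new reading comes with each control period).
- bot.read_camera(name): name is "side" or "top" or "wrist"; returns a dict with "pixels" (400x640x3 uint8, red, green, blue), "vertical_fov" (degrees; the focal length in pixels is half the picture's height over the tangent of half this angle, whatever the lens; pixels are square), "cx", "cy" (the principal point, pixels), "world_from_camera" (4x4, takes a point from camera to world coordinates). Camera axes: x right, y down, z forward; pixel columns grow to the right and rows downward; lengths in m; the calibration is good to about 2 mm. A picture is of the moment at which its call begins. There is no depth.
- bot.hand_in(): hands the job in; it is judged then, once.
The state is a dict: "t": time; "q": joint angles; "joint_vel": joint speeds; "joint_torque": joint torques, N m; "eef_pos": TCP position; "tool_rot": TCP orientation; "contact_force": force on the tool from outside, world axes, zero at the start; "torque": the same for the moment, N m; "gripper_width": opening from 0.0 (shut) to 1.0 (fully open); "grasp_force": force on a finger pad.
Only numpy, scipy, OpenCV 4.12 (cv2) and the standard library are available. Lean on these libraries where they do the work, as an engineer would, in place of code of your own. Each camera call takes 0.05 s, during which the arm holds its last target. There are 200 camera calls.

## Task

The gear is back on the shaft of the opened mixer gear case, but it rides up on its spring washer. Take the circlip pliers from the wooden stand, pick up the snap ring from the parts tray with their pins in its two eyes, spread it no further than it needs, push it down over the shaft end against the gear with a firm but careful hand until the gear is home, and let it close into the groove so that it holds the gear down. Then put the pliers back upright in their slot, and leave the other parts and tools where they are.

Things in the scene. Friction and masses are not known exactly. Their poses are not given: they have to be found in the camera images.
- pliers_grip (a point): Red-handled external circlip pliers, upright, pins down, in the wooden stand, 0.18 kg. Point midway between the handles, 70 mm above the pivot, where to grip. z up, y from handle to handle, x through the thickness. Handles 14 mm thick, reaching 38 mm above and below this point; 63.5 mm over their bowed outer faces, held apart by a spring (17 N; 25 N at 30 mm)
- pin_left (a point): Middle of one pin of the pliers, 121 mm below pliers_grip and 8 mm to its +y side. Pin 3.3 mm thick, 4 mm long (its end 2 mm below this point) under a 7 x 8 mm shoulder. Squeezing the handles spreads the pins: width over the handles -> distance of the pin axes: 63.5 -> 16 mm, 61 -> 18, 56 -> 21, 49 -> 26, 42 -> 31, 35 -> 36, 29 -> 41
- pin_right (a point): Middle of the other pin, likewise, 8 mm to the -y side of pliers_grip. Taken in the hand at 61 mm the pins hang about 3 mm lower than measured in the stand; squeezed on to 24 mm they sink about 5 mm more away from the hand, and rise again as the handles open
- stand_slot (a point): Centre of the mouth of the slot in the fixed wooden plier stand (64 x 92 x 56 mm; this point is on its top). The slot is 12 mm wide along x, 44 mm long along y, 50 mm deep. The 18 mm thick head of the pliers rests on the stand, so pliers_grip stands 82 mm above this point, the axes of the two parallel
- ring: Dark steel snap ring lying in the tray, 4 mm thick, 46.4 mm inside, 58.4 mm outside, 56 g. Origin: centre of its circle, on the underside; z up, gap and eyes to +x. The frame belongs to the rigid back of the ring. It passes the shaft with both halves spread by 0.17 to 0.25 rad, the shaft's axis then 3 to 4 mm to +x of this origin. It can be read while the pliers carry it
- eye_left (a point): Centre, half-way through the thickness, of the eye at +y of the gap: a 6.6 mm hole in a 12.6 mm round lug, at x 30.7, y 9 mm in the frame of the closed ring; with 0.2 rad of spread at x 31.6, y 19 mm
- eye_right (a point): The other eye, at -y of the gap, the mirror image of eye_left
- ring_left (a joint): Spread of the left half of the ring, rad: 0 closed (eyes 18 mm apart), 0.2 with the eyes 38 mm apart. It springs back by itself, with 7 N at the eye when closed and 20 N at 0.2. With the ring on, fingers that hold the handles must close to about 41 mm for 0.09, 32 for 0.14 and 24 for 0.2, there with about 40 N. Above 0.30 the ring is overstretched and spoilt
- ring_right (a joint): The same for the right half of the ring
- shaft_top (a point): Centre of the top end of the upright 50 mm shaft in the open gear case, 88.5 mm above the trolley top. The end has a bevel (3 mm in, 4 mm high). The groove, 45.4 mm in diameter and 5.5 mm wide, lies 11 to 16.5 mm below this point. z up
- gear: Gear on the shaft, on a spring washer. Origin on the shaft axis: 88.5 mm below shaft_top while the gear rides up (its flat 80 mm hub face, 76 mm above the origin, then covers most of the groove), 92.5 mm below when home (groove free), about 91 mm when a closed ring holds it. 5 N start it down, 10 N bring it home; more than 35 N on it damages the bearing below
- gearbox: Open aluminium gear case (210 x 246 mm, walls 56 mm high) with the shaft and gear, fixed. Origin under the shaft, on the trolley top
- tray: Aluminium parts tray, 150 x 120 mm, rim 14 mm high, floor 3 mm above the trolley top, fixed. Origin at the centre of the underside
- spacer: Brass spacer bush, 26 mm diameter, 12 mm high, in the tray; leave it
- nut: Hexagon nut, 20 mm, 9 mm high, in the tray; leave it
- bearing: Ball bearing, 80 mm diameter, 18 mm high, beyond the gear case; leave it
- grease_tin: Yellow tin, 84 mm diameter, 70 mm high; leave it
- screwdriver: Screwdriver lying beyond the gear case; leave it
- mallet: Hammer lying beyond the gear case; leave it
- socket: Steel socket, 32 mm diameter, 50 mm high; leave it
Not all that is in view belongs to the job. There is more than one size of the part that bears pliers_grip; the job needs the smaller.

How it is judged:
On the way, in this order (a step that is already met when the one before it is completed fails the run):
1. the ring hangs on the pins of the pliers, lifted well clear of the tray (((distance between pin_left and eye_left below 0.006 m and distance between pin_right and eye_right below 0.006 m) or (distance between pin_left and eye_right below 0.006 m and distance between pin_right and eye_left below 0.006 m)) and z of ring in the frame of tray above 0.025 m), for 0.2 s.
2. the spread ring, still on the pins, is round the shaft and presses the gear down (((distance between pin_left and eye_left below 0.006 m and distance between pin_right and eye_right below 0.006 m) or (distance between pin_left and eye_right below 0.006 m and distance between pin_right and eye_left below 0.006 m)) and horizontal distance between ring and shaft_top below 0.008 m and z of gear in the frame of shaft_top below -0.0905 m and value of joint each of ring_left, ring_right above 0.06 rad), for 0.1 s.
At the end, for the whole second after the job is handed in: Ring level (0.06 rad), centred (3 mm) and at rest in the groove, underside 13.5 to 17.5 mm below shaft_top, both halves under 0.06 rad, gear held down over 1.5 mm; pliers upright (0.12 rad) in the stand's slot, grip point 78 to 90 mm from its mouth (horizontal distance between ring and shaft_top below 0.003 m and z of ring in the frame of shaft_top between -0.0175 and -0.0135 m and value of joint each of ring_left, ring_right below 0.06 rad and angle between ring's own z axis and vertical below 0.06 rad and z of gear in the frame of shaft_top below -0.09 m and distance between pliers_grip and stand_slot below 0.09 m and z of pliers_grip in the frame of stand_slot above 0.078 m and angle between pliers_grip's own z axis and vertical below 0.12 rad and linear speed of ring below 0.02 m/s); the robot touches nothing.
It fails at once if the ring was overstretched (more than 0.30 rad on a side) (value of joint any of ring_left, ring_right above 0.3 rad).
It fails at once if the gear was pressed with more than 35 N (contact force between gear and anything else above 35 N).
It fails at once if another part or tool was moved by more than 25 mm (distance of any of spacer, nut, bearing, grease_tin, screwdriver, mallet, socket from where it was at the start of the episode above 0.025 m).
It also fails if it takes over 67 s, if anything falls off the work surface, if the arm or the gripper's body presses on something with over 40 N, if the wrist force passes 120 N, or if a joint passes its speed limit or range.

## Working session

There is one attempt and no reset: what is moved stays moved. The work goes in short steps, Python scripts to look and compute and a tool call to move; the robot and the scene stay as the last step left them, time stands still between calls to the robot, and variables do not carry over. Pictures are saved under pics/ and viewed, at most 10 in all, crops included, and the job is handed in when it is done.

Besides the shell and the picture viewer there is one more tool, called after "Emit:" by a JSON object that holds its "op" and its "data". jog_arm: Moves the arm, as the interface text tells. Its arguments: {"type":"object","properties":{"rows":{"type":"array","items":{"type":"object","properties":{"fingers":{"type":"number"},"x":{"type":"number"},"y":{"type":"number"},"z":{"type":"number"},"ax":{"type":"number"},"ay":{"type":"number"},"az":{"type":"number"}}}},"force":{"type":"number"}},"required":["rows"]}

```bash
ls; mkdir -p pics; cat > h.py <<'E'
import numpy as np, cv2, pickle
from station import bot
def snap(n,f):
    c=bot.read_camera(n); pickle.dump(c,open(f'pics/{f}.pkl','wb'))
    cv2.imwrite(f'pics/{f}.png',c['pixels'][:,:,::-1]); return c
def load(f): return pickle.load(open(f'pics/{f}.pkl','rb'))
def F(c): return c['pixels'].shape[0]/2/np.tan(np.radians(c['vertical_fov'])/2)
def ray(c,u,v):
    T=np.array(c['world_from_camera']); d=T[:3,:3]@np.array([(u-c['cx'])/F(c),(v-c['cy'])/F(c),1]); return T[:3,3],d
def atz(c,u,v,z):
    o,d=ray(c,u,v); return o+d*(z-o[2])/d[2]
def proj(c,p):
    T=np.array(c['world_from_camera']); q=T[:3,:3].T@(np.array(p)-T[:3,3]); return q[:2]/q[2]*F(c)+[c['cx'],c['cy']]
def tri(*obs):
    A=np.zeros((3,3));b=np.zeros(3)
    for c,u,v in obs:
        o,d=ray(c,u,v); d=d/np.linalg.norm(d); M=np.eye(3)-np.outer(d,d); A+=M;b+=M@o
    return np.linalg.solve(A,b)
E
python3 - <<'E'
from h import *
for n in('top','side','wrist'):
    c=snap(n,n+'0'); print(n,c['vertical_fov'],c['cx'],c['cy'],np.round(c['world_from_camera'],3).tolist())
a=[cv2.imread(f'pics/{n}0.png') for n in('top','side')]
m=np.vstack(a); print(m.shape); cv2.imwrite('pics/both.png',cv2.resize(m,(480,600)))
print(bot.get_obs())
E
```

```text
pics
top 56.72216467140259 313.53446717744265 198.1654126302303 [[-0.023, -0.982, 0.187, 0.377], [-0.999, 0.03, 0.034, -0.017], [-0.039, -0.186, -0.982, 1.16], [0.0, 0.0, 0.0, 1.0]]
side 57.39029825319906 319.4154334695263 197.75400338213387 [[1.0, -0.021, 0.016, 0.533], [-0.026, -0.72, 0.693, -0.59], [-0.003, -0.693, -0.72, 0.699], [0.0, 0.0, 0.0, 1.0]]
wrist 70.73894694131208 319.44755329151303 197.92570346150558 [[0.452, 0.848, 0.277, 0.235], [0.892, -0.428, -0.143, 0.637], [-0.003, 0.312, -0.95, 0.373], [0.0, 0.0, 0.0, 1.0]]
(800, 640, 3)
{'t': 0.15, 'q': array([-1.20912257,  0.47764496,  0.02234553,  1.55616539, -0.01148594,
        1.10930924, -0.08311263]), 'joint_vel': array([-0.00075479, -0.00110755,  0.00199537, -0.00247604,  0.00181789,
       -0.00069713, -0.00020118]), 'joint_torque': array([ 3.03489265e-03, -5.96925223e+01,  1.61016304e+00, -2.81488466e+01,
        1.26146796e-02,  6.51907932e-03,  6.60973740e-06]), 'eef_pos': array([0.30536062, 0.60145963, 0.20865067]), 'tool_rot': array([-1.08640425e-04,  2.32726575e-01,  9.72541954e-01, -6.90856997e-04]), 'contact_force': array([-0.74747157, -0.14140095,  0.1677435 ]), 'torque': array([-0.00262559,  0.03428913,  0.01426   ]), 'grasp_force': 0.0, 'gripper_width': 1.001251369074431}
```

View pics/top0.png

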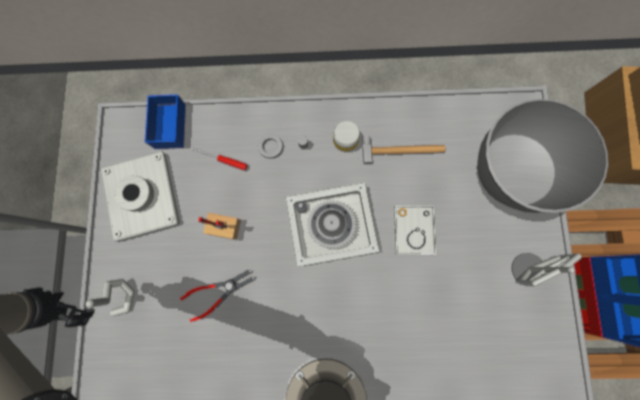

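View pics/side0.png

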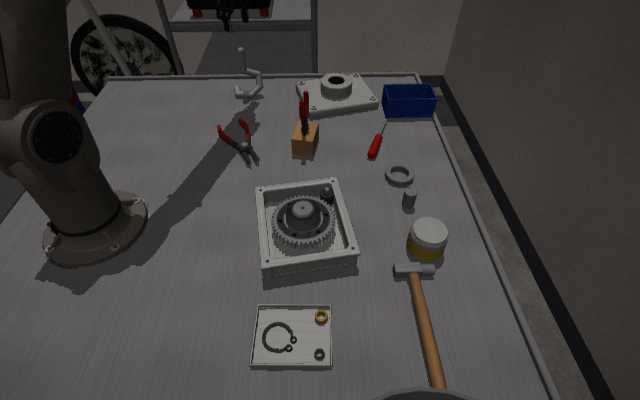

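The top view shows the stand with the pliers at about (220,225), the gear shaft at (333,224) and the tray at (415,230) with the ring at (416,238). The side view has the stand at (305,138), the shaft at (303,209) and the ring at (279,337). The pliers lying loose on the table are the other, larger size.

```bash
python3 - <<'E'
from h import *
def tile(f,u,v,w,h,s):
    im=cv2.imread(f'pics/{f}.png')[v:v+h,u:u+w]; im=cv2.resize(im,None,fx=s,fy=s,interpolation=cv2.INTER_CUBIC)
    return cv2.convertScaleAbs(im,alpha=1.4)
r1=np.hstack([tile('top0',188,195,80,60,4.9),tile('side0',280,85,80,60,4.9)])
r2=np.hstack([tile('top0',385,195,60,70,4.2),tile('side0',245,300,95,70,4.2)])
r2=np.hstack([r2,np.zeros((r2.shape[0],max(0,r1.shape[1]-r2.shape[1]),3),np.uint8)])[:,:r1.shape[1]]
m=np.vstack([r1,r2]);print(m.shape);cv2.imwrite('pics/m1.png',m)
t=load('top0');s=load('side0')
print('shaft',tri((t,333,223),(s,303,208)), atz(t,333,223,.0885),atz(s,303,208,.0885))
print('ring',atz(t,416,238,.005),atz(s,277,337,.005))
print('stand',tri((t,220,227),(s,305,130)))
E
```

```text
(588, 784, 3)
shaft [ 0.50725551 -0.03493527  0.0890393 ] [ 0.50601035 -0.03516366  0.0885    ] [ 0.5085199  -0.03408407  0.0885    ]
ring [ 0.46246201 -0.29021731  0.005     ] [ 0.45679833 -0.29291639  0.005     ]
stand [0.50940766 0.30542395 0.05785985]
```

View pics/m1.png

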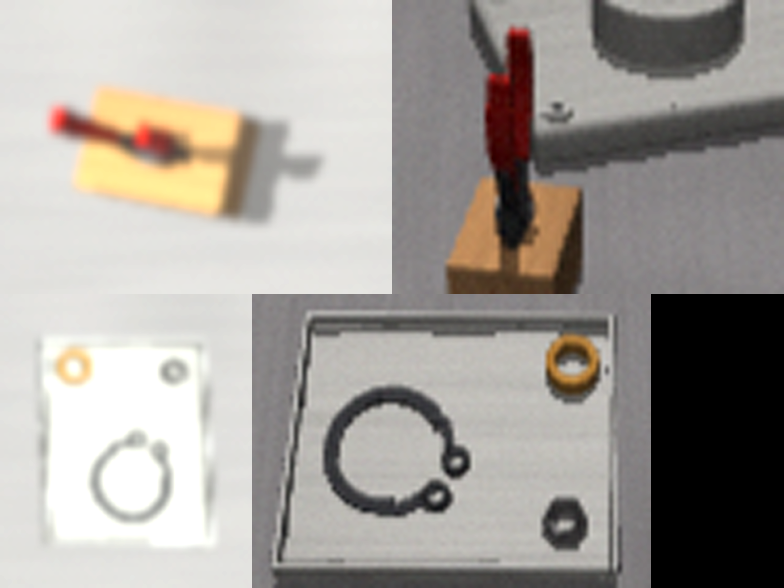

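The crops show the stand top with corners at about (100,90), (243,112), (222,213) and (78,187) in the top tile. The ring's eyes are at (455,461) and (436,497) in the side tile and (137,438) and (160,450) in the top tile.

```bash
python3 - <<'E'
from h import *
t=load('top0');s=load('side0')
P=[atz(t,188+a/4.9,195+b/4.9,.056) for a,b in((100,90),(243,112),(222,213),(78,187))]
P=np.array(P);print(P.round(4),P.mean(0).round(4),[np.linalg.norm(P[i]-P[i-1]).round(4) for i in range(4)])
d=(P[0]-P[1]+P[3]-P[2]);print('yaw th',np.degrees(np.arctan2(-d[0],d[1])))
S=lambda a,b:(s,280+(a-392)/4.9,85+b/4.9)
for a,b in((487,181),(581,188),(449,266)): print('side',atz(*S(a,b),.056).round(4))
e=[atz(s,245+(a-252)/4.2,300+(b-294)/4.2,.005) for a,b in((455,461),(436,497))]
f=[atz(t,385+a/4.2,195+(b-294)/4.2,.005) for a,b in((137,438),(160,450))]
print(np.round(e,4),np.round(f,4))
o=bot.get_obs();print(o['eef_pos'],o['tool_rot'])
E
```

```text
[[0.55   0.3422 0.056 ]
 [0.5337 0.2524 0.056 ]
 [0.4717 0.2644 0.056 ]
 [0.49   0.3541 0.056 ]] [0.5113 0.3033 0.056 ] [np.float64(0.0612), np.float64(0.0913), np.float64(0.0631), np.float64(0.0916)]
yaw th -10.935148113448001
side [0.4944 0.3509 0.056 ]
side [0.5527 0.3416 0.056 ]
side [0.4731 0.2647 0.056 ]
[[ 0.4884 -0.2992  0.005 ]
 [ 0.4803 -0.3153  0.005 ]] [[ 0.4892 -0.2972  0.005 ]
 [ 0.4799 -0.3132  0.005 ]]
[0.30536062 0.60145963 0.20865067] [-1.08640425e-04  2.32726575e-01  9.72541954e-01 -6.90856997e-04]
```

Emit:
{"op": "jog_arm", "data": {"rows": [{"x": -40,"y": -21.5,"z": -11.5,"fingers": 85},{"x": -40,"y": -21.5,"z": -11.5},{"x": -40,"y": -21.5,"z": -11.5},{"x": -40,"y": -21.5,"z": -11.5},{"x": -40,"y": -21.5,"z": -11.5},{"x": -40,"y": -21.5,"z": -11.5},{"x": -40,"y": -21.5,"z": -11.5},{"x": -40,"y": -21.5,"z": -11.5}]}}

```text
invalid input
```

Emit:
{"op": "jog_arm", "data": {"rows": [{"az": -4},{"az": -4},{"az": -4},{"az": -4},{},{},{},{}]}}

```text
invalid input
```

```bash
python3 - <<'E'
from h import *
c=snap('wrist','w1');print(np.round(c['world_from_camera'],3).tolist());o=bot.get_obs();print(o['eef_pos'],o['tool_rot'])
E
```

```text
[[0.452, 0.848, 0.277, 0.235], [0.892, -0.428, -0.143, 0.637], [-0.002, 0.312, -0.95, 0.373], [0.0, 0.0, 0.0, 1.0]]
[0.30538494 0.60154927 0.20880505] [-1.00170920e-04  2.32739982e-01  9.72538837e-01 -5.48888125e-04]
```

View pics/w1.png

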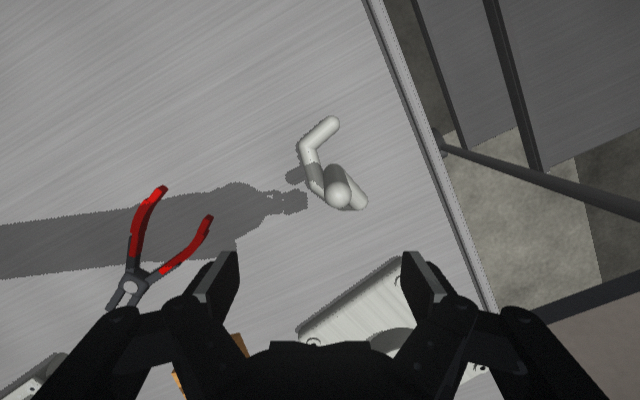

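The arm has not moved: the view shows only the starting area, with the loose larger pliers at (150,250). I'll fill in every field of each row.

Emit:
{"op": "jog_arm", "data": {"rows": [{"x": -40,"y": -21.5,"z": -11.5,"ax": 0,"ay": 0,"az": 0,"fingers": 85},{"x": -40,"y": -21.5,"z": -11.5,"ax": 0,"ay": 0,"az": 0,"fingers": 85},{"x": -40,"y": -21.5,"z": -11.5,"ax": 0,"ay": 0,"az": 0,"fingers": 85},{"x": -40,"y": -21.5,"z": -11.5,"ax": 0,"ay": 0,"az": 0,"fingers": 85},{"x": -40,"y": -21.5,"z": -11.5,"ax": 0,"ay": 0,"az": 0,"fingers": 85},{"x": -40,"y": -21.5,"z": -11.5,"ax": 0,"ay": 0,"az": 0,"fingers": 85},{"x": -40,"y": -21.5,"z": -11.5,"ax": 0,"ay": 0,"az": 0,"fingers": 85},{"x": -40,"y": -21.5,"z": -11.5,"ax": 0,"ay": 0,"az": 0,"fingers": 85}]}}

```text
t: 1.0
eef_pos: [0.5137, 0.3019, 0.3019]
tool_rot: [-0.0, 0.233, 0.973, 0.0]
contact_force: [0.5, 0.6, 0.4]
gripper_width: 0.999
grasp_force: 0.0
```

Emit:
{"op": "jog_arm", "data": {"rows": [{"az": -4,"fingers": 85},{"az": -4,"fingers": 85},{"az": -4,"fingers": 85},{"az": -4,"fingers": 85},{"fingers": 85},{"fingers": 85},{"fingers": 85},{"fingers": 85}]}}

```text
invalid input
```

Emit:
{"op": "jog_arm", "data": {"rows": [{"x": 0,"y": 0,"z": 0,"ax": 0,"ay": 0,"az": -4,"fingers": 85},{"x": 0,"y": 0,"z": 0,"ax": 0,"ay": 0,"az": -4,"fingers": 85},{"x": 0,"y": 0,"z": 0,"ax": 0,"ay": 0,"az": -4,"fingers": 85},{"x": 0,"y": 0,"z": 0,"ax": 0,"ay": 0,"az": -4,"fingers": 85},{"x": 0,"y": 0,"z": 0,"ax": 0,"ay": 0,"az": 0,"fingers": 85},{"x": 0,"y": 0,"z": 0,"ax": 0,"ay": 0,"az": 0,"fingers": 85},{"x": 0,"y": 0,"z": 0,"ax": 0,"ay": 0,"az": 0,"fingers": 85},{"x": 0,"y": 0,"z": 0,"ax": 0,"ay": 0,"az": 0,"fingers": 85}]}}

```text
t: 1.8
eef_pos: [0.513, 0.3037, 0.3014]
tool_rot: [-0.0, 0.095, 0.995, -0.0]
contact_force: [0.5, 0.9, -0.3]
gripper_width: 0.995
grasp_force: 0.0
```

```bash
python3 - <<'E'
from h import *
c=snap('wrist','w2');print(np.round(c['world_from_camera'],3).tolist());o=bot.get_obs();print(o['eef_pos'],o['tool_rot'])
for th in [-11]:
  a=np.radians(th);Y=np.array([-np.sin(a),np.cos(a),0]);X=np.array([np.cos(a),np.sin(a),0]);C=np.array([.512,.303,.056])
  for p in (C,C+.022*Y,C-.022*Y,C+.046*Y+.032*X,C+.046*Y-.032*X,C-.046*Y+.032*X,C-.046*Y-.032*X,C+[0,0,.12]+.0317*Y,C+[0,0,.12]-.0317*Y): print(proj(c,p).round(0))
E
```

```text
[[0.189, 0.933, 0.306, 0.435], [0.982, -0.179, -0.06, 0.318], [-0.001, 0.312, -0.95, 0.466], [0.0, 0.0, 0.0, 1.0]]
[0.51300136 0.30369248 0.30138018] [-1.73835900e-05  9.54044423e-02  9.95438593e-01 -6.23862216e-06]
[319. 161.]
[334. 161.]
[304. 161.]
[350. 183.]
[351. 139.]
[289. 182.]
[287. 139.]
[349. 183.]
[289. 183.]
```

View pics/w2.png

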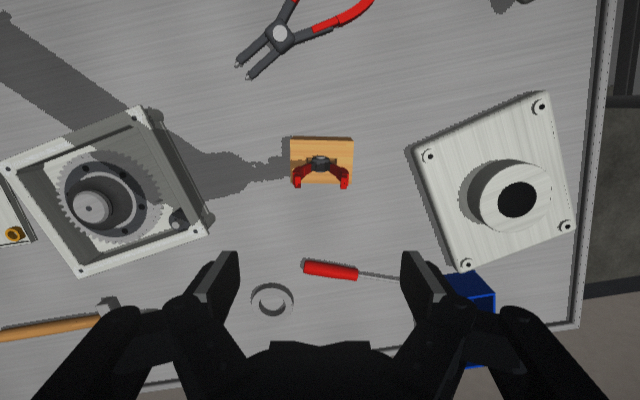

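The wrist view shows the stand at about (322,162), with the red handle tips at (296,183) and (346,183). This fits the estimate to within 2–3 mm, so I'll refine it by red and wood colour masks.

```bash
python3 - <<'E'
from h import *
c=load('w2');h=cv2.cvtColor(c['pixels'],cv2.COLOR_RGB2HSV)[120:200,270:370].astype(int)
red=((h[...,0]<6)|(h[...,0]>174))&(h[...,1]>140)&(h[...,2]>50)
wood=(h[...,0]>8)&(h[...,0]<20)&(h[...,1]>70)&(h[...,2]>120)
for n,m in(('red',red),('wood',wood)):
    v,u=np.nonzero(m);v+=120;u+=270;print(n,u.min(),u.max(),v.min(),v.max(),u.mean(),v.mean())
    q=np.c_[u,v].astype(np.float32);print(cv2.minAreaRect(q))
    if n=='red':
        L=q[q[:,0]<320];R=q[q[:,0]>=320]
        for k in(L,R):
            b=k[k[:,1]>=177];print('tip',b[:,0].min(),b[:,0].max(),b[:,1].max(),b.mean(0), 'band', k[(k[:,1]>182)][:,0].mean())
    if n=='wood': 
        for r in (138,140,145,150,155,160,165,170): 
            k=u[v==r];print(r,k.min(),k.max(),end='; ')
T=c['world_from_camera']
a=np.radians(-11);Y=np.array([-np.sin(a),np.cos(a),0]);X=np.array([np.cos(a),np.sin(a),0]);C=np.array([.512,.303,.056])
print()
for z in(.044,.12):
  for sy in(-1,1):
    for x in(-.007,.007): print(z,sy,x,proj(c,C+[0,0,z]+sy*.0317*Y+x*X).round(1))
E
```

```text
red 293 348 163 188 320.3115384615385 174.45
((320.4801940917969, 175.41261291503906), (55.13914489746094, 24.276872634887695), 1.2453643083572388)
tip 293.0 302.0 187.0 [296.84525 181.4881 ] band 296.9394
tip 337.0 348.0 188.0 [343.3158 181.8   ] band 343.43903
wood 290 353 139 183 322.76694214876034 157.1685950413223
((321.16168212890625, 161.22581481933594), (63.29548645019531, 43.58924102783203), 1.2730300426483154)Traceback (most recent call last):
  File "<stdin>", line 14, in <module>
    return umr_minimum(a, axis, None, out, keepdims, initial, where)
ValueError: zero-size array to reduction operation minimum which has no identity
```

Emit:
{"op": "jog_arm", "data": {"rows": [{"x": 1,"y": 1.2,"z": 0,"ax": 0,"ay": 0,"az": 1,"fingers": 85},{"x": 0,"y": 0,"z": 30,"ax": 0,"ay": 0,"az": 0,"fingers": 85},{"x": 0,"y": 0,"z": 30,"ax": 0,"ay": 0,"az": 0,"fingers": 85},{"x": 0,"y": 0,"z": 30,"ax": 0,"ay": 0,"az": 0,"fingers": 85},{"x": 0,"y": 0,"z": 30,"ax": 0,"ay": 0,"az": 0,"fingers": 85},{"x": 0,"y": 0,"z": 30,"ax": 0,"ay": 0,"az": 0,"fingers": 85},{"x": 0,"y": 0,"z": 20,"ax": 0,"ay": 0,"az": 0,"fingers": 85},{"x": 0,"y": 0,"z": 12,"ax": 0,"ay": 0,"az": 0,"fingers": 85}]}}

```text
t: 2.65
eef_pos: [0.5113, 0.3047, 0.1175]
tool_rot: [-0.001, 0.104, 0.995, -0.001]
contact_force: [-0.4, 0.2, -0.4]
gripper_width: 0.995
grasp_force: 0.0
```

Emit:
{"op": "jog_arm", "data": {"force": 40, "rows": [{"x": 0,"y": 0,"z": 0,"ax": 0,"ay": 0,"az": 0,"fingers": 75},{"x": 0,"y": 0,"z": 0,"ax": 0,"ay": 0,"az": 0,"fingers": 68},{"x": 0,"y": 0,"z": 0,"ax": 0,"ay": 0,"az": 0,"fingers": 63},{"x": 0,"y": 0,"z": 0,"ax": 0,"ay": 0,"az": 0,"fingers": 61},{"x": 0,"y": 0,"z": 0,"ax": 0,"ay": 0,"az": 0,"fingers": 61},{"x": 0,"y": 0,"z": 0,"ax": 0,"ay": 0,"az": 0,"fingers": 61},{"x": 0,"y": 0,"z": 0,"ax": 0,"ay": 0,"az": 0,"fingers": 61},{"x": 0,"y": 0,"z": 0,"ax": 0,"ay": 0,"az": 0,"fingers": 61}]}}

```text
t: 3.45
eef_pos: [0.5134, 0.3056, 0.1214]
tool_rot: [0.001, 0.104, 0.995, 0.001]
contact_force: [-1.6, -1.3, 4.8]
gripper_width: 0.722
grasp_force: 16.0
```

Emit:
{"op": "jog_arm", "data": {"rows": [{"x": 0,"y": 0,"z": -5,"ax": 0,"ay": 0,"az": 0,"fingers": 61},{"x": 0,"y": 0,"z": -10,"ax": 0,"ay": 0,"az": 0,"fingers": 61},{"x": 0,"y": 0,"z": -20,"ax": 0,"ay": 0,"az": 0,"fingers": 61},{"x": 0,"y": 0,"z": -25,"ax": 0,"ay": 0,"az": 0,"fingers": 61},{"x": 0,"y": 0,"z": -25,"ax": 0,"ay": 0,"az": 0,"fingers": 61},{"x": 0,"y": 0,"z": -20,"ax": 0,"ay": 0,"az": 0,"fingers": 61},{"x": 0,"y": 0,"z": -15,"ax": 0,"ay": 0,"az": 0,"fingers": 61},{"x": 0,"y": 0,"z": 0,"ax": 0,"ay": 0,"az": 0,"fingers": 61}]}}

```text
t: 4.25
eef_pos: [0.5135, 0.3058, 0.2425]
tool_rot: [0.002, 0.104, 0.995, 0.002]
contact_force: [-0.1, 0.4, -1.2]
gripper_width: 0.715
grasp_force: 14.4
```

Emit:
{"op": "jog_arm", "data": {"rows": [{"x": -6,"y": -30,"z": 0,"ax": 0,"ay": 0,"az": 0,"fingers": 61},{"x": -6,"y": -38,"z": 0,"ax": 0,"ay": 0,"az": 0,"fingers": 61},{"x": -6,"y": -38,"z": 0,"ax": 0,"ay": 0,"az": 0,"fingers": 61},{"x": -6,"y": -38,"z": 0,"ax": 0,"ay": 0,"az": 0,"fingers": 61},{"x": -6,"y": -38,"z": 0,"ax": 0,"ay": 0,"az": 0,"fingers": 61},{"x": -6,"y": -38,"z": 0,"ax": 0,"ay": 0,"az": 0,"fingers": 61},{"x": -6,"y": -38,"z": 0,"ax": 0,"ay": 0,"az": 0,"fingers": 61},{"x": -6,"y": -38,"z": 0,"ax": 0,"ay": 0,"az": 0,"fingers": 61}]}}

```text
t: 5.05
eef_pos: [0.4972, 0.0039, 0.2388]
tool_rot: [-0.0, 0.104, 0.995, -0.0]
contact_force: [0.5, 0.5, -2.1]
gripper_width: 0.721
grasp_force: 14.4
```

Emit:
{"op": "jog_arm", "data": {"rows": [{"x": -6,"y": -38,"z": 0,"ax": 0,"ay": 0,"az": 0,"fingers": 61},{"x": -6,"y": -38,"z": 0,"ax": 0,"ay": 0,"az": 0,"fingers": 61},{"x": -6,"y": -38,"z": 0,"ax": 0,"ay": 0,"az": 0,"fingers": 61},{"x": -6,"y": -38,"z": 0,"ax": 0,"ay": 0,"az": 0,"fingers": 61},{"x": -6,"y": -38,"z": 0,"ax": 0,"ay": 0,"az": 0,"fingers": 61},{"x": -6,"y": -38,"z": 0,"ax": 0,"ay": 0,"az": 0,"fingers": 61},{"x": -6,"y": -38,"z": 0,"ax": 0,"ay": 0,"az": 0,"fingers": 61},{"x": -6,"y": -38,"z": 0,"ax": 0,"ay": 0,"az": 0,"fingers": 61}]}}

```text
t: 5.85
eef_pos: [0.4816, -0.303, 0.2388]
tool_rot: [-0.0, 0.104, 0.995, 0.0]
contact_force: [0.8, 0.0, -1.9]
gripper_width: 0.714
grasp_force: 14.4
```

Emit:
{"op": "jog_arm", "data": {"rows": [{"x": 0,"y": 0,"z": 0,"ax": 0,"ay": 0,"az": 4,"fingers": 61},{"x": 0,"y": 0,"z": 0,"ax": 0,"ay": 0,"az": 4,"fingers": 61},{"x": 0,"y": 0,"z": 0,"ax": 0,"ay": 0,"az": 4,"fingers": 61},{"x": 0,"y": 0,"z": 15,"ax": 0,"ay": 0,"az": 4.5,"fingers": 61},{"x": 0,"y": 0,"z": 20,"ax": 0,"ay": 0,"az": 0,"fingers": 61},{"x": 0,"y": 0,"z": 15,"ax": 0,"ay": 0,"az": 0,"fingers": 61},{"x": 0,"y": 0,"z": 0,"ax": 0,"ay": 0,"az": 0,"fingers": 61},{"x": 0,"y": 0,"z": 0,"ax": 0,"ay": 0,"az": 0,"fingers": 61}]}}

```text
t: 6.65
eef_pos: [0.482, -0.3017, 0.1892]
tool_rot: [-0.0, 0.245, 0.969, -0.0]
contact_force: [-0.1, -0.5, -1.6]
gripper_width: 0.719
grasp_force: 14.5
```

```bash
python3 - <<'E'
from h import *
c=snap('wrist','w3');s=snap('side','s3');o=bot.get_obs();print(o['eef_pos'],o['tool_rot'])
p=o['eef_pos']
from scipy.spatial.transform import Rotation as R
Rt=R.from_quat(np.roll(o['tool_rot'],-1)).as_matrix()
for x in((0,.008,.105),(0,-.008,.105)):
    q=p+Rt@np.array(x);print('pin',q.round(4),proj(c,q).round(1),proj(s,q).round(1))
for e in((.4888,-.2982,.005),(.4801,-.3143,.005)): print('eye',proj(c,e).round(1),proj(s,e).round(1))
t=lambda f,u,v,w,h,k:cv2.resize(cv2.convertScaleAbs(cv2.imread(f'pics/{f}.png')[v:v+h,u:u+w],alpha=1.6),None,fx=k,fy=k,interpolation=cv2.INTER_CUBIC)
u,v=proj(s,p+Rt@np.array((0,0,.105))).astype(int)
m=np.hstack([t('w3',220,50,200,300,2),cv2.resize(t('s3',u-50,v-50,100,150,4),(400,600))]);print(u,v,m.shape)
cv2.imwrite('pics/m3.png',m)
E
```

```text
[ 0.48269943 -0.30218031  0.19014395] [ 5.76570644e-04  2.45484214e-01  9.69400410e-01 -1.12883159e-04]
pin [ 0.4866 -0.2952  0.0851] [327.5 190. ] [289.9 318.8]
pin [ 0.479  -0.3093  0.0851] [311.4 189.9] [285.3 326.6]
eye [324.6 174.5] [293.5 339.3]
eye [310.2 174.5] [288.7 347.8]
287 322 (600, 800, 3)
```

View pics/m3.png

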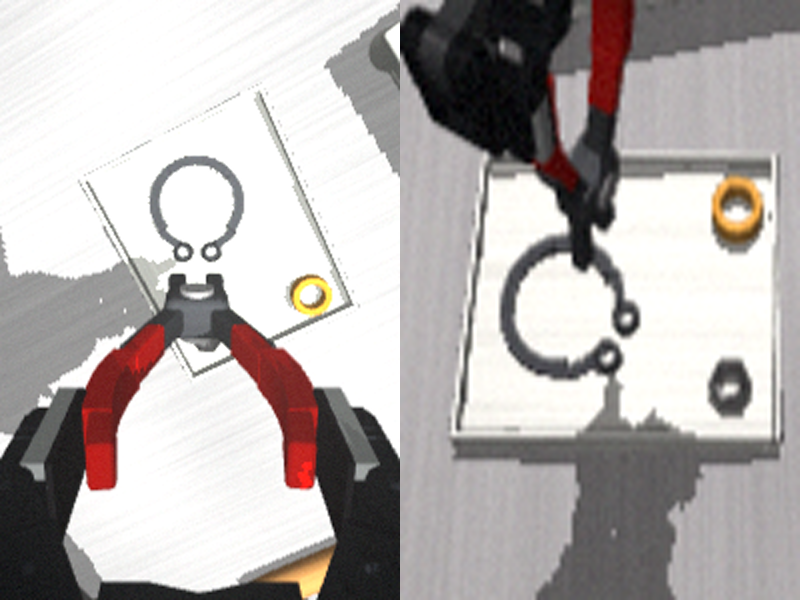

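The left tile shows the ring's eyes at (183,252) and (211,252), the pliers well held and straight, and the jaw ends at (178,280) and (214,280). The right tile shows the jaw tips at about (583,262) and the eyes at (626,319) and (607,358).

```bash
python3 - <<'E'
from h import *
c=load('w3');s=load('s3')
W=lambda a,b:(c,220+a/2,50+b/2); S=lambda a,b:(s,237+(a-400)/4,272+b/4)
for n,w,k in(('eyeA',(211,252),(626,319)),('eyeB',(183,252),(607,358)),('tipmid',(196,280),(583,262))):
    p=tri(W(*w),S(*k));print(n,p.round(4),proj(c,p).round(1),proj(s,p).round(1),[w,k])
for a in((211,252),(183,252)): print('w',atz(*W(*a),.005).round(4))
for a in((626,319),(607,358)): print('s',atz(*S(*a),.005).round(4))
print('jaw ends at wrist, z=.085/.075',[atz(*W(a,280),z).round(4) for a in(173,178,214,219) for z in(.085,.075)])
print('s tip', [atz(*S(583,262),z).round(4) for z in(.085,.07)])
g=cv2.imread('pics/w3.png');cv2.imwrite('pics/m4.png',np.hstack([cv2.resize(cv2.convertScaleAbs(g[160:220,290:350],alpha=2),(400,400),interpolation=cv2.INTER_CUBIC),cv2.resize(cv2.convertScaleAbs(cv2.imread('pics/s3.png')[300:350,260:310],alpha=2.5),(400,400),interpolation=cv2.INTER_CUBIC)]))
E
```

```text
eyeA [ 0.4928 -0.3047 -0.0296] [321.4 173.4] [296.4 349.7] [(211, 252), (626, 319)]
eyeB [ 0.484  -0.3222 -0.0327] [307.4 173.3] [291.8 359.6] [(183, 252), (607, 358)]
tipmid [ 0.4807 -0.312   0.0592] [310.7 185.6] [287.2 334.4] [(196, 280), (583, 262)]
w [ 0.491  -0.2981  0.005 ]
w [ 0.4826 -0.3137  0.005 ]
s [ 0.4893 -0.3219  0.005 ]
s [ 0.4809 -0.3394  0.005 ]
jaw ends at wrist, z=.085/.075 [array([ 0.4768, -0.3137,  0.085 ]), array([ 0.4791, -0.3155,  0.075 ]), array([ 0.4779, -0.3115,  0.085 ]), array([ 0.4804, -0.3132,  0.075 ]), array([ 0.4864, -0.2957,  0.085 ]), array([ 0.4892, -0.2969,  0.075 ]), array([ 0.4876, -0.2935,  0.085 ]), array([ 0.4904, -0.2946,  0.075 ])]
s tip [array([ 0.4754, -0.3283,  0.085 ]), array([ 0.474 , -0.3219,  0.07  ])]
```

View pics/m4.png

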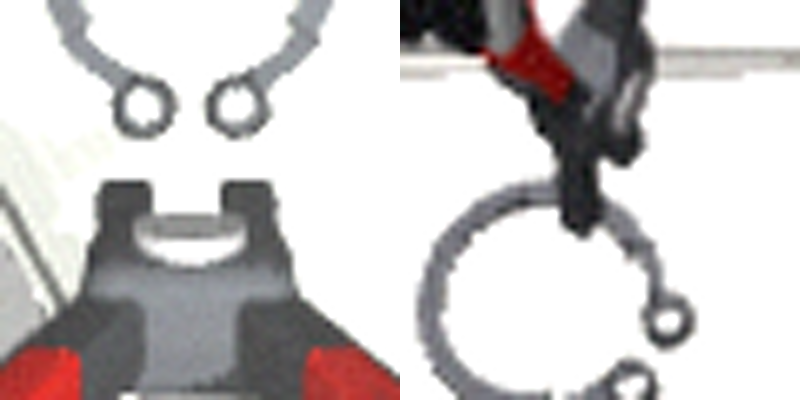

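The left tile shows the eyes at (143,107) and (238,107), with the jaw ends straight and parallel to them at (124,182) and (246,182). In the right tile the pin tips are at (625,160) and (583,230) and the eyes at (668,320) and (630,382). The pins sit about 5 mm from the eyes' midpoint in tool x, so I'll correct that and go down close above them.

Emit:
{"op": "jog_arm", "data": {"rows": [{"x": -2.5,"y": 0.3,"z": 0,"ax": 0,"ay": 0,"az": 0,"fingers": 61},{"x": -3,"y": 0,"z": 10,"ax": 0,"ay": 0,"az": 0,"fingers": 61},{"x": 0,"y": 0,"z": 15,"ax": 0,"ay": 0,"az": 0,"fingers": 61},{"x": 0,"y": 0,"z": 15,"ax": 0,"ay": 0,"az": 0,"fingers": 61},{"x": 0,"y": 0,"z": 12,"ax": 0,"ay": 0,"az": 0,"fingers": 61},{"x": 0,"y": 0,"z": 8,"ax": 0,"ay": 0,"az": 0,"fingers": 61},{"x": 0,"y": 0,"z": 4,"ax": 0,"ay": 0,"az": 0,"fingers": 61},{"x": 0,"y": 0,"z": 0,"ax": 0,"ay": 0,"az": 0,"fingers": 61}]}}

```text
t: 7.55
eef_pos: [0.487, -0.3042, 0.1249]
tool_rot: [-0.0, 0.246, 0.969, 0.0]
contact_force: [-0.2, -0.3, -2.4]
gripper_width: 0.719
grasp_force: 14.4
```

```bash
python3 - <<'E'
from h import *
c=snap('wrist','w5');s=snap('side','s5');o=bot.get_obs();print(o['eef_pos'],o['tool_rot'],o['contact_force'],o['gripper_width'])
p=o['eef_pos']
g=lambda f,v,u,k:cv2.resize(cv2.convertScaleAbs(cv2.imread(f'pics/{f}.png')[v:v+k,u:u+k],alpha=2.2),(400,400),interpolation=cv2.INTER_CUBIC)
cv2.imwrite('pics/m5.png',np.hstack([g('w5',150,290,60),g('s5',315,265,50)]))
E
```

```text
[ 0.4875643  -0.30447789  0.12575575] [ 3.37858420e-04  2.45533995e-01  9.69387919e-01 -6.90511230e-05] [ 0.15111275 -0.04707968 -1.78947958] 0.7192808769413847
```

View pics/m5.png

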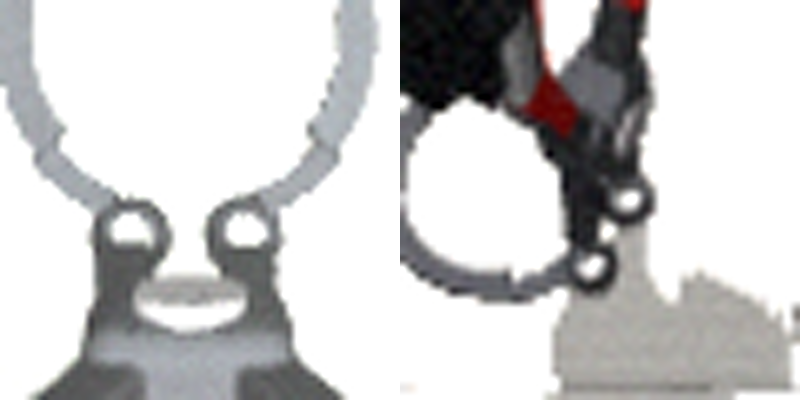

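The pins are laterally aligned with the eyes: in the wrist tile the eyes are at (132,228) and (242,228), with the jaws centred at about 186. In the side tile a pin tip at about (585,243) sits just above eye B at (593,267). I'll shift slightly in tool x, go a bit lower, and check with an enlarged side crop.

Emit:
{"op": "jog_arm", "data": {"rows": [{"x": -1,"y": 0.2,"z": 0,"ax": 0,"ay": 0,"az": 0,"fingers": 61},{"x": 0,"y": 0,"z": 2,"ax": 0,"ay": 0,"az": 0,"fingers": 61},{"x": 0,"y": 0,"z": 2,"ax": 0,"ay": 0,"az": 0,"fingers": 61},{"x": 0,"y": 0,"z": 0,"ax": 0,"ay": 0,"az": 0,"fingers": 61},{"x": 0,"y": 0,"z": 0,"ax": 0,"ay": 0,"az": 0,"fingers": 61},{"x": 0,"y": 0,"z": 0,"ax": 0,"ay": 0,"az": 0,"fingers": 61},{"x": 0,"y": 0,"z": 0,"ax": 0,"ay": 0,"az": 0,"fingers": 61},{"x": 0,"y": 0,"z": 0,"ax": 0,"ay": 0,"az": 0,"fingers": 61}]}}

```text
t: 8.45
eef_pos: [0.4883, -0.3045, 0.1214]
tool_rot: [0.0, 0.245, 0.969, 0.0]
contact_force: [-1.0, 1.1, -1.6]
gripper_width: 0.72
grasp_force: 14.4
```

```bash
python3 - <<'E'
from h import *
ims=[]
for i in range(3):
    s=snap('side','s6');ims.append(s['pixels'].astype(float))
w=snap('wrist','w6');o=bot.get_obs();print(o['eef_pos'],o['contact_force'],o['gripper_width'])
a=np.mean(ims,0)[322:357,270:305][...,::-1]
a=np.clip((a/255)**.5*320,0,255).astype(np.uint8)
b=w['pixels'][165:205,295:345][...,::-1];b=np.clip((b/255.)**.6*280,0,255).astype(np.uint8)
cv2.imwrite('pics/m6.png',np.hstack([cv2.resize(a,(525,525),interpolation=cv2.INTER_CUBIC),cv2.resize(b,(275,220),interpolation=cv2.INTER_CUBIC) if 0 else np.vstack([cv2.resize(b,(275,220),interpolation=cv2.INTER_CUBIC),np.zeros((305,275,3),np.uint8)])]))
E
```

```text
[ 0.48826132 -0.30449761  0.12139424] [ 0.29464552 -0.01657676 -1.63776855] 0.7161886071080543
```

View pics/m6.png

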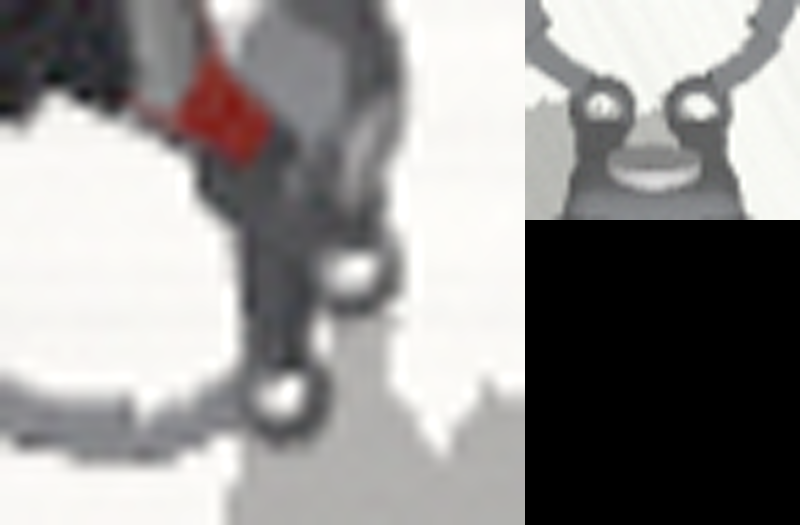

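The enlarged side crop shows jaw B, at column 278, straight above eye B at (285,393), and jaw A at column 352 above eye A at (358,272). That leaves about 0.8 mm to go in tool x. The wrist crop shows the lateral fit is good, so I'll go down in small steps watching the force.

Emit:
{"op": "jog_arm", "data": {"rows": [{"x": -0.8,"y": 0,"z": 0,"ax": 0,"ay": 0,"az": 0,"fingers": 61},{"x": 0,"y": 0,"z": 1,"ax": 0,"ay": 0,"az": 0,"fingers": 61},{"x": 0,"y": 0,"z": 1,"ax": 0,"ay": 0,"az": 0,"fingers": 61},{"x": 0,"y": 0,"z": 1,"ax": 0,"ay": 0,"az": 0,"fingers": 61},{"x": 0,"y": 0,"z": 1,"ax": 0,"ay": 0,"az": 0,"fingers": 61},{"x": 0,"y": 0,"z": 0,"ax": 0,"ay": 0,"az": 0,"fingers": 61},{"x": 0,"y": 0,"z": 0,"ax": 0,"ay": 0,"az": 0,"fingers": 61},{"x": 0,"y": 0,"z": 0,"ax": 0,"ay": 0,"az": 0,"fingers": 61}]}}

```text
t: 9.45
eef_pos: [0.489, -0.3049, 0.1174]
tool_rot: [-0.0, 0.245, 0.969, 0.0]
contact_force: [0.1, -0.6, -2.5]
gripper_width: 0.718
grasp_force: 14.4
```

Emit:
{"op": "jog_arm", "data": {"rows": [{"x": 0,"y": 0,"z": 1,"ax": 0,"ay": 0,"az": 0,"fingers": 61},{"x": 0,"y": 0,"z": 1,"ax": 0,"ay": 0,"az": 0,"fingers": 61},{"x": 0,"y": 0,"z": 0,"ax": 0,"ay": 0,"az": 0,"fingers": 61},{"x": 0,"y": 0,"z": 0,"ax": 0,"ay": 0,"az": 0,"fingers": 61},{"x": 0,"y": 0,"z": 0,"ax": 0,"ay": 0,"az": 0,"fingers": 61},{"x": 0,"y": 0,"z": 0,"ax": 0,"ay": 0,"az": 0,"fingers": 61},{"x": 0,"y": 0,"z": 0,"ax": 0,"ay": 0,"az": 0,"fingers": 61},{"x": 0,"y": 0,"z": 0,"ax": 0,"ay": 0,"az": 0,"fingers": 61}]}}

```text
t: 10.25
eef_pos: [0.489, -0.3049, 0.1154]
tool_rot: [0.0, 0.245, 0.969, 0.0]
contact_force: [0.7, 0.5, -1.5]
gripper_width: 0.717
grasp_force: 14.4
```

Emit:
{"op": "jog_arm", "data": {"rows": [{"x": 0,"y": 0,"z": 1,"ax": 0,"ay": 0,"az": 0,"fingers": 61},{"x": 0,"y": 0,"z": 1,"ax": 0,"ay": 0,"az": 0,"fingers": 61},{"x": 0,"y": 0,"z": 0,"ax": 0,"ay": 0,"az": 0,"fingers": 61},{"x": 0,"y": 0,"z": 0,"ax": 0,"ay": 0,"az": 0,"fingers": 61},{"x": 0,"y": 0,"z": 0,"ax": 0,"ay": 0,"az": 0,"fingers": 61},{"x": 0,"y": 0,"z": 0,"ax": 0,"ay": 0,"az": 0,"fingers": 61},{"x": 0,"y": 0,"z": 0,"ax": 0,"ay": 0,"az": 0,"fingers": 61},{"x": 0,"y": 0,"z": 0,"ax": 0,"ay": 0,"az": 0,"fingers": 61}]}}

```text
t: 11.05
eef_pos: [0.489, -0.3049, 0.1134]
tool_rot: [0.0, 0.245, 0.969, 0.0]
contact_force: [-0.7, -0.5, -2.8]
gripper_width: 0.716
grasp_force: 14.4
```

Emit:
{"op": "jog_arm", "data": {"rows": [{"x": 0,"y": 0,"z": 1,"ax": 0,"ay": 0,"az": 0,"fingers": 61},{"x": 0,"y": 0,"z": 0.5,"ax": 0,"ay": 0,"az": 0,"fingers": 61},{"x": 0,"y": 0,"z": 0,"ax": 0,"ay": 0,"az": 0,"fingers": 61},{"x": 0,"y": 0,"z": 0,"ax": 0,"ay": 0,"az": 0,"fingers": 61},{"x": 0,"y": 0,"z": 0,"ax": 0,"ay": 0,"az": 0,"fingers": 61},{"x": 0,"y": 0,"z": 0,"ax": 0,"ay": 0,"az": 0,"fingers": 61},{"x": 0,"y": 0,"z": 0,"ax": 0,"ay": 0,"az": 0,"fingers": 61},{"x": 0,"y": 0,"z": 0,"ax": 0,"ay": 0,"az": 0,"fingers": 61}]}}

```text
t: 11.85
eef_pos: [0.489, -0.3049, 0.1119]
tool_rot: [0.0, 0.245, 0.969, 0.0]
contact_force: [0.3, -0.4, -1.0]
gripper_width: 0.716
grasp_force: 14.4
```

Emit:
{"op": "jog_arm", "data": {"rows": [{"x": 0,"y": 0,"z": 1,"ax": 0,"ay": 0,"az": 0,"fingers": 61},{"x": 0,"y": 0,"z": 0.5,"ax": 0,"ay": 0,"az": 0,"fingers": 61},{"x": 0,"y": 0,"z": 0,"ax": 0,"ay": 0,"az": 0,"fingers": 61},{"x": 0,"y": 0,"z": 0,"ax": 0,"ay": 0,"az": 0,"fingers": 61},{"x": 0,"y": 0,"z": 0,"ax": 0,"ay": 0,"az": 0,"fingers": 61},{"x": 0,"y": 0,"z": 0,"ax": 0,"ay": 0,"az": 0,"fingers": 61},{"x": 0,"y": 0,"z": 0,"ax": 0,"ay": 0,"az": 0,"fingers": 61},{"x": 0,"y": 0,"z": 0,"ax": 0,"ay": 0,"az": 0,"fingers": 61}]}}

```text
t: 12.65
eef_pos: [0.489, -0.3049, 0.1104]
tool_rot: [0.0, 0.245, 0.969, 0.0]
contact_force: [-0.3, 0.7, -2.1]
gripper_width: 0.711
grasp_force: 14.4
```

```bash
python3 - <<'E'
from h import *
F_=[]
for i in range(4):
    w=snap('wrist','w7');F_.append(bot.get_obs()['contact_force'])
print(np.mean(F_,0),bot.get_obs()['eef_pos'])
# gray profile rows along the two eye columns, before (w5) and now
for f in('w3','w5','w6','w7'):
    g=cv2.cvtColor(load(f)['pixels'],cv2.COLOR_RGB2GRAY)
    print(f);print(g[172:196:1,300:336:1][::2,::2])
E
```

```text
[-0.35711776 -0.07001633 -1.75603889] [ 0.48898364 -0.30491953  0.11040001]
w3
[[202 206 181  81  67  51  56  61 209 199 203  79  56  61  64  78 186 206]
 [207 204 206 153  61 180 168  61 104 203 120  61 177 181  63 128 208 206]
 [204 203 206 134  69 202 202  78  85 207 111  72 205 201  82  88 206 209]
 [205 207 166 201  52  90  79  57 189 206 171  52  90  82  62 136 206 207]
 [168 126 125 130 100  65  63 163 209 200 206 167  63  93 161 206 205 209]
 [126 125 126 125 205 202 204 205 208 204 206 201 199 205 202 207 204 208]
 [125 128 127 179 207 203 202 203 203 208 203 206 197 202 204 202 206 205]
 [124 177 201 140 139 139 163 202 205 206 203 201 137 136 142 162 203 205]
 [204 203 115  40  39  39  55 201 203 204 205 196  41  41  44  52 204 206]
 [207 201  72  44  40  39  49 204 202 187 207 200  42  43  41  45 200 203]
 [204 204  73  38  35  48  65  84  72  74  75  86  63  53  40  45 203 200]
 [158 206  87  38  41  75  73  70  72  75  74  74  67  80  46  43 164 201]]
w5
[[176 207 208 212 205 211 204 203 209 207 206 209 210 211 209 212 209 167]
 [ 74 176 208 211 209 207 211 203 205 210 
[... 1891 characters left out ...]
209 208 214 209 212 109]
 [ 78  79 121 191 211 208 212 205 203 208 209 206 211 210 209 152  79  76]
 [ 74  76  75  68 144 150 208 207 203 207 209 204 166 145  60  76  80  79]
 [143  75  67  49  54  54  56 212 204 204 207  80  51  56  57  76  77 124]
 [208 104  65  76 165  90  58  96 210 201 110  53  75 112 118  65  87 211]
 [128  86  53  86  85  89  55  56 209 202  83  53 139  93 143  65  63 209]
 [132  75  43  43  43  40  39  45 168 127  86  47  44  45  44  48  63 212]
 [131 126  45  39  42  40  37  89 129 123 124  42  45  42  45  48 141 208]
 [126 130  53  38  41  47  68  76  76  76  75  71  64  52  45  48 210 207]
 [127 130  65  40  39  74  75  75  76  77  71  76  75  83  43  45 169 211]]
```

Emit:
{"op": "jog_arm", "data": {"rows": [{"x": 0,"y": 0,"z": 0.5,"ax": 0,"ay": 0,"az": 0,"fingers": 61},{"x": 0,"y": 0,"z": 0.5,"ax": 0,"ay": 0,"az": 0,"fingers": 61},{"x": 0,"y": 0,"z": 0,"ax": 0,"ay": 0,"az": 0,"fingers": 61},{"x": 0,"y": 0,"z": 0,"ax": 0,"ay": 0,"az": 0,"fingers": 61},{"x": 0,"y": 0,"z": 0,"ax": 0,"ay": 0,"az": 0,"fingers": 61},{"x": 0,"y": 0,"z": 0,"ax": 0,"ay": 0,"az": 0,"fingers": 61},{"x": 0,"y": 0,"z": 0,"ax": 0,"ay": 0,"az": 0,"fingers": 61},{"x": 0,"y": 0,"z": 0,"ax": 0,"ay": 0,"az": 0,"fingers": 61}]}}

```text
t: 13.65
eef_pos: [0.4892, -0.3051, 0.1096]
tool_rot: [0.0, 0.245, 0.969, -0.0]
contact_force: [0.4, -0.1, 3.6]
gripper_width: 0.714
grasp_force: 15.4
```

Emit:
{"op": "jog_arm", "data": {"rows": [{"x": 0,"y": 0,"z": 0.5,"ax": 0,"ay": 0,"az": 0,"fingers": 61},{"x": 0,"y": 0,"z": 0.5,"ax": 0,"ay": 0,"az": 0,"fingers": 61},{"x": 0,"y": 0,"z": 0,"ax": 0,"ay": 0,"az": 0,"fingers": 61},{"x": 0,"y": 0,"z": 0,"ax": 0,"ay": 0,"az": 0,"fingers": 61},{"x": 0,"y": 0,"z": 0,"ax": 0,"ay": 0,"az": 0,"fingers": 61},{"x": 0,"y": 0,"z": 0,"ax": 0,"ay": 0,"az": 0,"fingers": 61},{"x": 0,"y": 0,"z": 0,"ax": 0,"ay": 0,"az": 0,"fingers": 61},{"x": 0,"y": 0,"z": 0,"ax": 0,"ay": 0,"az": 0,"fingers": 61}]}}

```text
t: 14.45
eef_pos: [0.4899, -0.3055, 0.1094]
tool_rot: [0.001, 0.245, 0.969, -0.0]
contact_force: [-0.4, 0.5, 8.3]
gripper_width: 0.714
grasp_force: 16.1
```

Emit:
{"op": "jog_arm", "data": {"force": 60, "rows": [{"x": 0,"y": 0,"z": -1,"ax": 0,"ay": 0,"az": 0,"fingers": 59},{"x": 0,"y": 0,"z": -0.5,"ax": 0,"ay": 0,"az": 0,"fingers": 56},{"x": 0,"y": 0,"z": -0.5,"ax": 0,"ay": 0,"az": 0,"fingers": 53},{"x": 0,"y": 0,"z": -0.5,"ax": 0,"ay": 0,"az": 0,"fingers": 50},{"x": 0,"y": 0,"z": -0.5,"ax": 0,"ay": 0,"az": 0,"fingers": 47},{"x": 0,"y": 0,"z": -0.5,"ax": 0,"ay": 0,"az": 0,"fingers": 44},{"x": 0,"y": 0,"z": 0,"ax": 0,"ay": 0,"az": 0,"fingers": 44},{"x": 0,"y": 0,"z": 0,"ax": 0,"ay": 0,"az": 0,"fingers": 44}]}}

```text
t: 15.25
eef_pos: [0.4904, -0.307, 0.114]
tool_rot: [0.002, 0.246, 0.969, -0.001]
contact_force: [-1.6, -1.6, 13.6]
gripper_width: 0.522
grasp_force: 24.4
```

Emit:
{"op": "jog_arm", "data": {"rows": [{"x": 0,"y": 0,"z": -1,"ax": 0,"ay": 0,"az": 0,"fingers": 44},{"x": 0,"y": 0,"z": -1,"ax": 0,"ay": 0,"az": 0,"fingers": 44},{"x": 0,"y": 0,"z": 0,"ax": 0,"ay": 0,"az": 0,"fingers": 42},{"x": 0,"y": 0,"z": 0,"ax": 0,"ay": 0,"az": 0,"fingers": 41},{"x": 0,"y": 0,"z": 0,"ax": 0,"ay": 0,"az": 0,"fingers": 40},{"x": 0,"y": 0,"z": 0,"ax": 0,"ay": 0,"az": 0,"fingers": 40},{"x": 0,"y": 0,"z": 0,"ax": 0,"ay": 0,"az": 0,"fingers": 40},{"x": 0,"y": 0,"z": 0,"ax": 0,"ay": 0,"az": 0,"fingers": 40}]}}

```text
t: 16.05
eef_pos: [0.4894, -0.3065, 0.115]
tool_rot: [0.001, 0.246, 0.969, -0.001]
contact_force: [-0.8, -1.8, 9.5]
gripper_width: 0.474
grasp_force: 25.0
```

```bash
python3 - <<'E'
from h import *
w=snap('wrist','w8');o=bot.get_obs();print(o['eef_pos'],o['contact_force'],o['gripper_width'])
g=cv2.cvtColor(w['pixels'],cv2.COLOR_RGB2GRAY)
for r in range(160,204,1): print(r,''.join('#' if x<60 else '+' if x<100 else '-' if x<150 else '.' for x in g[r,280:360]))
E
```

```text
[ 0.48944458 -0.30652627  0.11496738] [-1.59832819 -2.39468095  8.681329  ] 0.4772186498973801
160 ......-++++++................................................++++++-............
161 ......-++++++-..............................................+++++++.............
162 ......-++++++-..............................................+++++++.............
163 .......+++++++.............................................-++++++-.............
164 .......-++++++-...........................................-+++++++..............
165 ........+++++++..........................................-+++++++-..............
166 ........+++++++-.........................................-+++++++-..............
167 .........+++++++.........................................++++++++...............
168 .........-++++++.........................................+#+++++-...............
169 ..........+++++..........................................-+++++-................
170 ..........+++++-.........................................-+++++.................
171 ..........++++++.........................................++++++...
[... 2034 characters left out ...]
....................
196 ++------------------+###++++++++++++++++#+###+#######-..........................
197 +++------------------##++++++++++++++++++++++++++####-..........................
198 +++------------------#+++++++++++++++++++++++++++++##-..........................
199 -+++-----------------#+++++++++++++++++++++++++++++##...........................
200 -++++----------------####++++++++++++++++++++++++++#+...........................
201 --+++----------------###########+++++++++++++++++#+##-..........................
202 ---+++---------------###########+++++++++++##########+..........................
203 ---+++--------------+############++++++++++###########+.........................
```

The printed wrist patch shows both eyes held at the jaws and spread: their centres are now 23 px apart, against 16.5 px when closed. The ring is on the pins, so I lift it.

Emit:
{"op": "jog_arm", "data": {"rows": [{"x": 0,"y": 0,"z": -1,"ax": 0,"ay": 0,"az": 0,"fingers": 38},{"x": 0,"y": 0,"z": -1,"ax": 0,"ay": 0,"az": 0,"fingers": 38},{"x": 0,"y": 0,"z": -2,"ax": 0,"ay": 0,"az": 0,"fingers": 38},{"x": 0,"y": 0,"z": -4,"ax": 0,"ay": 0,"az": 0,"fingers": 38},{"x": 0,"y": 0,"z": -6,"ax": 0,"ay": 0,"az": 0,"fingers": 38},{"x": 0,"y": 0,"z": -8,"ax": 0,"ay": 0,"az": 0,"fingers": 38},{"x": 0,"y": 0,"z": -10,"ax": 0,"ay": 0,"az": 0,"fingers": 38},{"x": 0,"y": 0,"z": -10,"ax": 0,"ay": 0,"az": 0,"fingers": 38}]}}

```text
t: 16.9
eef_pos: [0.4891, -0.305, 0.157]
tool_rot: [0.0, 0.245, 0.969, 0.0]
contact_force: [-0.2, 0.4, -2.6]
gripper_width: 0.451
grasp_force: 23.1
```

```bash
cat >> h.py <<'E'
def asc(g,r0,r1,c0,c1):
    for r in range(r0,r1): print(r,''.join('#' if x<60 else '+' if x<100 else '-' if x<150 else '.' for x in g[r,c0:c1]))
E
python3 - <<'E'
from h import *
w=snap('wrist','w9');s=snap('side','s9');o=bot.get_obs();print(o['eef_pos'],o['tool_rot'],o['contact_force'],o['gripper_width'])
asc(cv2.cvtColor(w['pixels'],cv2.COLOR_RGB2GRAY),120,196,275,365)
E
```

```text
[ 0.48999513 -0.30558981  0.15787764] [ 1.62595959e-03  2.45527428e-01  9.69388260e-01 -2.00745670e-04] [ 0.66051293 -0.31173353 -3.02857914] 0.453152140621245
120 .....-..................................................................................--
121 ...-.....................................................................................-
122 .-......-................................................................................-
123 ......-...................................................................................
124 ....-.....................................................................................
125 ..--................................-----+---++--.........................................
126 --...............................--+++++++++++++++---.....................................
127 ..............................--+++++++++++++++++++++--...................................
128 ............................--+++++++++++++++++++++++++--.................................
129 ........................----+++++++++++++++++++++++++++++--......................
[... 5579 characters left out ...]
######-............................
189 +++++++-.-++-----------+###########+--++-------..+###########-............................
190 ++++++++--+++----------+###########+-++++++++++++++##########-............................
191 +++++++++--+++---------+###########++++++++++++++++##########-............................
192 ++++++-++---#+----------###########+++++++++++++++++#########-............................
193 +++++---+---+++---------+##########+-----+--++-----#########-.............................
194 +++--+++-+---++----------##########++---------..--+#########-.............................
195 +-+++++++++--+++---------+##########++--......---+##########..............................
```

Emit:
{"op": "jog_arm", "data": {"rows": [{"x": 0,"y": 0,"z": -10,"ax": 0,"ay": 0,"az": 0,"fingers": 38},{"x": 0,"y": 0,"z": -12,"ax": 0,"ay": 0,"az": 0,"fingers": 38},{"x": 2,"y": 6,"z": -14,"ax": 0,"ay": 0,"az": 0,"fingers": 38},{"x": 4,"y": 12,"z": -14,"ax": 0,"ay": 0,"az": 0,"fingers": 38},{"x": 5,"y": 16,"z": -12,"ax": 0,"ay": 0,"az": 0,"fingers": 38},{"x": 6,"y": 18,"z": -10,"ax": 0,"ay": 0,"az": 0,"fingers": 38},{"x": 6,"y": 18,"z": -5,"ax": 0,"ay": 0,"az": 0,"fingers": 38},{"x": 6,"y": 18,"z": 0,"ax": 0,"ay": 0,"az": 0,"fingers": 38}]}}

```text
t: 17.8
eef_pos: [0.5062, -0.2129, 0.2349]
tool_rot: [0.001, 0.245, 0.969, 0.0]
contact_force: [-0.2, -0.1, -2.6]
gripper_width: 0.453
grasp_force: 23.0
```

Emit:
{"op": "jog_arm", "data": {"rows": [{"x": 7,"y": 22,"z": 0,"ax": 0,"ay": 0,"az": 0,"fingers": 36},{"x": 8,"y": 24,"z": 0,"ax": 0,"ay": 0,"az": 0,"fingers": 34},{"x": 8,"y": 24,"z": 0,"ax": 0,"ay": 0,"az": 0,"fingers": 32},{"x": 8,"y": 24,"z": 0,"ax": 0,"ay": 0,"az": 0,"fingers": 32},{"x": 8,"y": 24,"z": 0,"ax": 0,"ay": 0,"az": 0,"fingers": 32},{"x": 7,"y": 20,"z": 0,"ax": 0,"ay": 0,"az": 0,"fingers": 32},{"x": 4,"y": 14,"z": 0,"ax": 0,"ay": 0,"az": 0,"fingers": 32},{"x": 3,"y": 8,"z": 0,"ax": 0,"ay": 0,"az": 0,"fingers": 32}]}}

```text
t: 18.6
eef_pos: [0.5353, -0.0462, 0.2335]
tool_rot: [0.0, 0.245, 0.97, 0.0]
contact_force: [-0.6, 0.9, -2.0]
gripper_width: 0.382
grasp_force: 24.4
```

```bash
python3 - <<'E'
from h import *
w=snap('wrist','w10');s=snap('side','s10');o=bot.get_obs();print(o['eef_pos'],o['tool_rot'],o['contact_force'],o['gripper_width'],o['grasp_force'])
print('shaft proj wrist',proj(w,(.507,-.0348,.0885)),'side',proj(s,(.507,-.0348,.0885)))
W=w['pixels'][90:240,240:400][...,::-1];S=s['pixels'][140:240,250:350][...,::-1]
e=lambda a,k:cv2.resize(np.clip((a/255.)**.6*280,0,255).astype(np.uint8),k,interpolation=cv2.INTER_CUBIC)
cv2.imwrite('pics/m10.png',np.hstack([e(W,(480,450)),np.vstack([e(S,(320,320)),np.zeros((130,320,3),np.uint8)])]))
E
```

```text
[ 0.53506495 -0.04676351  0.23318895] [9.14973107e-05 2.44693412e-01 9.69600485e-01 1.58384661e-04] [-0.76900152  0.18569356 -2.55446381] 0.38047093118886927 24.434618205414154
shaft proj wrist [316.43589519 151.88788593] side [302.32429686 208.24892813]
```

View pics/m10.png

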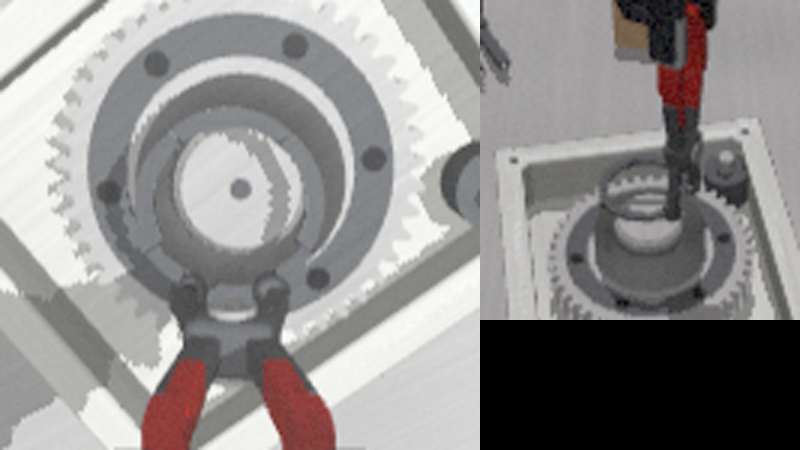

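This is the last picture. In the wrist tile the shaft's centre mark is at (240,188), the ring's eyes are at (187,298) and (270,295), the ring's sides are at columns 138 and 318, and its back edge is at row 105. In the side tile the ring hangs level just above the shaft. I'll compute the offset between ring and shaft from this.

```bash
python3 - <<'E'
from h import *
from scipy.spatial.transform import Rotation as R
w=load('w10');s=load('s10');o=bot.get_obs();p=o['eef_pos'];Rt=R.from_quat(np.roll(o['tool_rot'],-1)).as_matrix()
t=lambda q:(Rt.T@(q-p)*1000).round(1)
W=lambda a,b:(w,240+a/3,90+b/3)
print('shaft wrist',t(atz(*W(240,188),.0885)),'side/top est',t(np.array([.507,-.0348,.0885])))
for z in(.119,.123,.127): print(z,'back',t(atz(*W(228,105),z)),'L',t(atz(*W(138,190),z)),'R',t(atz(*W(318,190),z)),'eyes',t(atz(*W(187,296),z)),t(atz(*W(270,296),z)))
g=cv2.cvtColor(w['pixels'],cv2.COLOR_RGB2GRAY)
print(g[118:150,300:336:4])
for r in(145,150,155,160,165): print(r,g[r,280:352].tolist())
E
```

```text
shaft wrist [ 29.5   1.1 144.7] side/top est [ 30.4  -2.8 144.7]
0.119 back [ 61.   -2.9 114.2] L [ 33.7 -32.7 114.2] R [ 33.8  26.8 114.2] eyes [ -2.7 -17.1 114.2] [ -2.7  11.4 114.2]
0.123 back [ 61.3  -2.8 110.2] L [ 34.4 -32.2 110.2] R [ 34.4  26.4 110.2] eyes [ -1.6 -16.9 110.2] [ -1.5  11.3 110.2]
0.127 back [ 61.5  -2.8 106.2] L [ 35.  -31.7 106.2] R [ 35.1  26.1 106.2] eyes [ -0.4 -16.6 106.2] [ -0.4  11.1 106.2]
[[175 123  66  61  61  62  63  68  71]
 [174  61  62  60  60  61  65  64  68]
 [130  61  60  59  60  59  60  63  66]
 [ 69  60  59  59  57  58  60  61  64]
 [ 62  62  57  57  56  58  58  59  63]
 [ 60  57  53  52  55  56  59  54  60]
 [ 60  56  54  55  53  55  54  53  57]
 [ 59  55  53  60  65  58  51  54  57]
 [ 56  55  61  74  76  71  64  54  54]
 [ 55  54  73  77  79  80  76  56  55]
 [ 55  69  79  78  77  79  80  68  50]
 [ 52  74  79  77  79  78  76  79  56]
 [ 67  75  73  77  75  76  76  74  66]
 [ 75  77  76  75  77  77  76  73  74]
 [ 74  76  75  80  86  88  74  74  76]
 [ 75  76  79  86  97  97  87  75  78]
 [ 76  75  85 134 103 100 103  79  78]
 [ 74  85 11
[... 1507 characters left out ...]
3, 115, 85, 86, 75, 76, 76, 78, 77, 63, 57, 56, 58]
160 [48, 59, 72, 47, 61, 73, 74, 74, 70, 70, 67, 55, 58, 60, 64, 62, 66, 65, 61, 72, 93, 97, 159, 159, 164, 167, 166, 166, 166, 166, 165, 163, 164, 165, 164, 161, 162, 164, 164, 165, 161, 159, 159, 162, 166, 163, 163, 167, 168, 166, 131, 95, 96, 95, 96, 96, 103, 163, 136, 111, 103, 53, 80, 76, 77, 76, 76, 76, 60, 56, 56, 59]
165 [49, 51, 62, 76, 73, 76, 70, 74, 69, 73, 71, 69, 72, 54, 57, 56, 57, 62, 61, 65, 66, 62, 82, 83, 109, 146, 163, 165, 165, 162, 160, 162, 162, 162, 159, 159, 160, 161, 160, 163, 163, 164, 167, 164, 161, 162, 162, 162, 128, 96, 96, 96, 97, 97, 102, 123, 109, 104, 65, 55, 49, 81, 75, 75, 73, 77, 73, 56, 58, 59, 58, 98]
```

Emit:
{"op": "jog_arm", "data": {"rows": [{"x": 0.5,"y": 1.5,"z": 0,"ax": 0,"ay": 0,"az": 0,"fingers": 30},{"x": 0.5,"y": 1.5,"z": 0,"ax": 0,"ay": 0,"az": 0,"fingers": 28},{"x": 0,"y": 1,"z": 0,"ax": 0,"ay": 0,"az": 0,"fingers": 26},{"x": 0,"y": 0,"z": 0,"ax": 0,"ay": 0,"az": 0,"fingers": 25},{"x": 0,"y": 0,"z": 0,"ax": 0,"ay": 0,"az": 0,"fingers": 24},{"x": 0,"y": 0,"z": 0,"ax": 0,"ay": 0,"az": 0,"fingers": 24},{"x": 0,"y": 0,"z": 0,"ax": 0,"ay": 0,"az": 0,"fingers": 24},{"x": 0,"y": 0,"z": 0,"ax": 0,"ay": 0,"az": 0,"fingers": 24}]}}

```text
t: 19.5
eef_pos: [0.5359, -0.0438, 0.2329]
tool_rot: [-0.0, 0.245, 0.969, 0.0]
contact_force: [1.2, 0.2, -3.1]
gripper_width: 0.29
grasp_force: 26.1
```

```bash
python3 - <<'E'
from h import *
w=snap('wrist','w11');s=snap('side','s11');o=bot.get_obs();print(o['eef_pos'],o['tool_rot'],o['contact_force'],o['gripper_width'],o['grasp_force'])
g=cv2.cvtColor(w['pixels'],cv2.COLOR_RGB2GRAY)
for r in range(118,205): print(r,''.join('#' if x<52 else '%' if x<66 else '+' if x<90 else '-' if x<120 else '.' for x in g[r,275:365]))
E
```

```text
[ 0.53589932 -0.04377035  0.2329073 ] [9.67417664e-06 2.45477814e-01 9.69402209e-01 3.14319524e-05] [ 0.63280579  0.36419246 -3.03633045] 0.292525619092811 26.146340353880078
118 -+++++++++++++++++-..........+%+%+%%%%%%%%%%+%%%+%+++++++-..........-++++++++++++++++-....
119 +++++++++++++++++..........+%%%%%%%%%%%%%%%%%%%%%+%++++++++-.........+++++++++++++++++-...
120 ++++++++++++++++-........++%%%%%%%%%%%%%%%%%%%%%%%%%%%++++++-.........-++++++++++++++++...
121 +++++++++++++++-........+%%%%%%%%%%%%%%%%%%%%%%%%%%%%%%%++++++-........-+++++++++++++++-..
122 ++++++++++++++-.......+%%%%%%%%%%%%%%%%%%%%%%%%%%%%%%%%%+++++++-........++++++++++++++++-.
123 +++++++++++++-.......+%%%%%%%%%%%%%%%%%%%%%%%%%%%%%%%%%%+%%%%+++-........+++++++++++++++-.
124 ++++++++++++-......-+%%%%%%%%%%%%%%%%%%%%%%%%%%%%%%%%%%%%%%%%+++++.......-+++++++++++++++.
125 ++++++++++++.....--+%%%%%%%%%%%%%%%%++-----%++%#%%%%%%%%%%%%+%%++++.......-++++++++++++++-
126 +++++++++++-....--+%%%%%%%%%%%%%++++++-----+++++%%%%%%%%%%%%%%%%++++.......+++++++++++++++
127 ++++++++++-.....-+%%%%%%%%%%#%+++++++++++++++++++++%%%%%%%%%%%%%%%
[... 6639 characters left out ...]
####%...............--+++++++++++++
198 ---...-........----...-####%%%++%%+%%%%%%%%%%%%%%%%%%%#####-..............-++++++++++++++-
199 --......-......---.....###%%++++++++++++++++%++++++++%####%..............-++++++++++++++-.
200 -..-...........---.....+##%%%%%%%++++++++++++++++++++%%###..............+++++++++++++++...
201 ......-....-....-......-###%#######%%%++++++++++++++%%%##%........-..--++++++++++++++-....
202 -.-....................-+#############++++++++%%#%%%#####%..........--++++++++++++++......
203 .......................--%############%+++++++###########%.........-++++++++++++++-.......
204 ...............-.........+############%++++++%###########%.......--++++++++++++++.........
```

Emit:
{"op": "jog_arm", "data": {"rows": [{"x": 0,"y": 0,"z": 0,"ax": 0,"ay": 0,"az": 0,"fingers": 23},{"x": 0,"y": 0,"z": 0,"ax": 0,"ay": 0,"az": 0,"fingers": 22},{"x": 0,"y": 0,"z": 0,"ax": 0,"ay": 0,"az": 0,"fingers": 22},{"x": 0,"y": 0,"z": 0,"ax": 0,"ay": 0,"az": 0,"fingers": 22},{"x": 0,"y": 0,"z": 0,"ax": 0,"ay": 0,"az": 0,"fingers": 22},{"x": 0,"y": 0,"z": 0,"ax": 0,"ay": 0,"az": 0,"fingers": 22},{"x": 0,"y": 0,"z": 0,"ax": 0,"ay": 0,"az": 0,"fingers": 22},{"x": 0,"y": 0,"z": 0,"ax": 0,"ay": 0,"az": 0,"fingers": 22}]}}

```text
t: 20.4
eef_pos: [0.5359, -0.0438, 0.2329]
tool_rot: [0.0, 0.245, 0.969, 0.0]
contact_force: [0.1, -0.5, -2.7]
gripper_width: 0.266
grasp_force: 26.6
```

```bash
python3 - <<'E'
from h import *
from scipy.spatial.transform import Rotation as R
w=snap('wrist','w12');s=snap('side','s12');o=bot.get_obs();p=o['eef_pos'];print(p,o['contact_force'],o['gripper_width'],o['grasp_force'])
Rt=R.from_quat(np.roll(o['tool_rot'],-1)).as_matrix()
t=lambda q:(Rt.T@(q-p)*1000).round(1)
print('shaft',t(atz(w,317.7,153.2,.0885)))
for z in(.118,.122,.126):print(z,'back',t(atz(w,316,126.3,z)),'in',t(atz(w,316,133.7,z)),'L',t(atz(w,283,157,z)),t(atz(w,290,157,z)),'R',t(atz(w,341.5,157,z)),t(atz(w,348.3,157,z)))
g=cv2.cvtColor(w['pixels'],cv2.COLOR_RGB2GRAY)
f=lambda r,a,b:print(r,''.join('#' if x<52 else '%' if x<66 else '+' if x<90 else '-' if x<120 else '.' for x in g[r,a:b]))
for r in list(range(120,138))+list(range(144,192)): f(r,275,365)
h=cv2.cvtColor(s['pixels'],cv2.COLOR_RGB2GRAY)
print('side')
for r in range(180,222): print(r,''.join('#' if x<20 else '%' if x<35 else '+' if x<55 else '-' if x<80 else '.' for x in h[r,275:330]))
E
```

```text
[ 0.5358925  -0.04378051  0.23286695] [-0.03704152 -0.52441815 -3.21988862] 0.2620750633862938 26.549736242741346
shaft [ 29.1  -2.  144.4]
0.118 back [ 59.8  -3.4 114.9] in [ 52.8  -3.5 114.9] L [ 30.  -36.4 114.9] [ 30.  -29.4 114.9] R [ 30.1  21.9 114.9] [ 30.1  28.7 114.9]
0.122 back [ 60.   -3.4 110.9] in [ 53.2  -3.4 110.9] L [ 30.7 -35.9 110.9] [ 30.7 -29.  110.9] R [ 30.8  21.6 110.9] [ 30.8  28.3 110.9]
0.126 back [ 60.3  -3.3 106.9] in [ 53.5  -3.4 106.9] L [ 31.4 -35.4 106.9] [ 31.4 -28.6 106.9] R [ 31.5  21.3 106.9] [ 31.5  27.9 106.9]
120 ++++++++++++++++.........+%%%%%%%%%%%%%%%%%%%%%%%%%+++%%%+++-.........-++++++++++++++++...
121 +++++++++++++++-........+%%%%%%%%%%%%%%%%%%%%%%%%%%%%%%%++++++-........-+++++++++++++++-..
122 ++++++++++++++-.......+%%%%%%%%%%%%%%%%%%%%%%%%%%%%%%%%%+++++++-........++++++++++++++++..
123 +++++++++++++-.......+%%%%%%%%%%%%%%%%%%%%%%%%%%%%%%%%%%%%%%+%++-........+++++++++++++++-.
124 ++++++++++++-......-+%%%%%%%%%%%%#%%%%%%%%%%%%%%%%%%%%%%%%%%++++++.......-+++++++++++++++.
125 ++++++++++++.....--+%%%%%%%%%%#%%%%%++----%%+%%%%%%%%%%%%%%%%%+++++
[... 7548 characters left out ...]
%%--...............-..--%%%%%%%++++++-..
211 ....+++++++%%%%%%--.................--+%%%%%%--++++++..
212 ...-+++++++%%%%%%+-................---%%%%%%%-.+++%++-.
213 ...+++++++-%%%%%%+---.............---+%%%%%%%-.-+%##%+.
214 ..-++++++.-%%%%%%%+---..........---++%%%%%%%%-.-+####+-
215 ..-++++++..%%%%%%%%+---....--.----+++%+%%%%%%-..+%##%+-
216 ..++++++-..+%%%%%%%%++-----------++%%%%%%%%%%-..+++++++
217 ..++++++-..++%%%%%%%%++++++-++++++%%++++%%%%+-..+++++++
218 ..++++++-..+%+%%%%+%%%%++++++++%%%%%++++%%%%%+..-++++++
219 ..+%%%%+-..++++%+%+++%%%%%%%%%%%%%++++++%%%%%+..+++++++
220 ..+%###%-..+++++%%++++%%+++%%%%%%+++++++++%%%-..++++++-
221 ..+%###%+..+%+++++++++++++++++++++++++++%+%%+-.-++++++-
```

Emit:
{"op": "jog_arm", "data": {"rows": [{"x": 1,"y": 1,"z": 0,"ax": 0,"ay": 0,"az": 0,"fingers": 22},{"x": 0.8,"y": 1.1,"z": 0,"ax": 0,"ay": 0,"az": 0,"fingers": 21.5},{"x": 0,"y": 0,"z": 5,"ax": 0,"ay": 0,"az": 0,"fingers": 21.5},{"x": 0,"y": 0,"z": 7,"ax": 0,"ay": 0,"az": 0,"fingers": 21.5},{"x": 0,"y": 0,"z": 6,"ax": 0,"ay": 0,"az": 0,"fingers": 21.5},{"x": 0,"y": 0,"z": 4,"ax": 0,"ay": 0,"az": 0,"fingers": 21.5},{"x": 0,"y": 0,"z": 1,"ax": 0,"ay": 0,"az": 0,"fingers": 21.5},{"x": 0,"y": 0,"z": 0,"ax": 0,"ay": 0,"az": 0,"fingers": 21.5}]}}

```text
t: 21.3
eef_pos: [0.5352, -0.0411, 0.2096]
tool_rot: [-0.0, 0.246, 0.969, -0.0]
contact_force: [0.1, -0.3, -2.0]
gripper_width: 0.259
grasp_force: 26.7
```

```bash
python3 - <<'E'
from h import *
w=snap('wrist','w13');s=snap('side','s13');o=bot.get_obs();p=o['eef_pos'];print(p,o['contact_force'],o['gripper_width'],o['grasp_force'])
g=cv2.cvtColor(w['pixels'],cv2.COLOR_RGB2GRAY)
f=lambda r,a,b:print(r,''.join('#' if x<52 else '%' if x<66 else '+' if x<90 else '-' if x<120 else '.' for x in g[r,a:b]))
for r in list(range(118,186)): f(r,275,365)
h=cv2.cvtColor(s['pixels'],cv2.COLOR_RGB2GRAY)
print('side')
for r in range(192,235): print(r,''.join('#' if x<20 else '%' if x<35 else '+' if x<55 else '-' if x<80 else '.' for x in h[r,275:330]))
E
```

```text
[ 0.53547195 -0.04111911  0.21005039] [-0.37695975  0.47854638 -2.76681373] 0.25753056143520087 26.64973762119189
118 +++++++++%##%#++++-...............---++++++++++--...............+++++++++++++++++++++.....
119 ++++++++++++++++-.............+-+++%%+%%+++++++++++--.............+++++++++++++++++++-....
120 +++++++++++++++-............++%+%+%%%%%++%++%++%++++++-............-++++++++++++++++++-...
121 ++++++++++++++-..........--+%%+%%+%%%%%%%%%%%%++++++++++-...........+++++++++++++++++++...
122 +++++++++++++-..........+%%%%%%%%%%%%%%%%%%%%%+%++++++++++-..........-+++++++++++++++++-..
123 ++++++++++++-.........+%%%%%%%%%%%%%%%%%%%%%%%%%%%+++++%++++-.........-+++++++++++++++++-.
124 +++++++++++-........-%%%%%%%%%%%%%%%%%%%%%%%%%%%+%%%%%%%++++++.........-+++++++++++++++++.
125 ++++++++++-........+%%%%%%%%%%%%%%%%++-----++%%%%%%%%%%++++++++-........+++++++++++++++++-
126 +++++++++-.......++%%%%%%%%%%%#%++++++-----++++++%%%%%%%%%%+++++-........+++++++++++++++++
127 ++++++++-......-+%%%%%%%%%%%%-%+-+++++++++++++++++%+%%%%%%%%+++++-.......-++++++++++++++++
128 ++++++++.....--+%%%%%%%%%%%++-++
[... 7358 characters left out ...]
++++++++++++++%+++++++++++%++-..+++++++.
224 ..-++++++-..+++++++++++++++++++++++++++%%+%+-.+++++++-.
225 ...+++++++-..+++++++++++++++++++++++++++%++-.-+++++++..
226 ...-+++++++..++++++++++++++++++++++++++%%+-..+++++++-..
227 ....++++++++.+-+++++++++++++++++++++++++++-.+++++++-...
228 ....+++++++++---++++++++++++++++++++++++-+++%++++++....
229 -....-++++++++++--+++++++++++++++++++++++%##%+++++-....
230 -.....-+++++++++-+++-++++++++++++++++-+%%####++++-.....
231 -......-++++++++++++++++++++++++++--+%%%%####%+++-...--
232 ..--....-++++++++++++++++----+-+++%%%%%%%####%+++------
233 .---.....-+++++++%%%%%+++++%%++++%%%%%%%%%%#%%++-------
234 -+-.......--+++++%###%+++++++++++%%%%#%%%#%+++------+--
```

```bash
python3 - <<'E'
from h import *
from scipy.spatial.transform import Rotation as R
w=load('w13');o=bot.get_obs();p=o['eef_pos'];Rt=R.from_quat(np.roll(o['tool_rot'],-1)).as_matrix()
t=lambda q:(Rt.T@(q-p)*1000).round(1)
print('shaft',t(atz(w,316,159,.0885)),'chamfer back outer',t(atz(w,316,133.8,.0845)),'L/R',t(atz(w,291.5,159,.0845)),t(atz(w,340,159,.0845)))
for z in(.095,.099,.103):print(z,'back',t(atz(w,316,125,z)),'in',t(atz(w,316,132,z)),'L',t(atz(w,283,159,z)),t(atz(w,289,159,z)),'R',t(atz(w,342,159,z)),t(atz(w,348,159,z)))
E
```

```text
shaft [ 27.2  -3.8 121.5] chamfer back outer [ 52.   -3.8 125.5] L/R [ 26.4 -29.2 125.5] [ 26.5  21.  125.5]
0.095 back [ 61.3  -3.6 115. ] in [ 54.7  -3.7 115. ] L [ 28.3 -36.7 115. ] [ 28.3 -30.7 115. ] R [ 28.4  22.2 115. ] [ 28.4  28.2 115. ]
0.099 back [ 61.5  -3.6 111. ] in [ 55.1  -3.6 111. ] L [ 29.  -36.1 111. ] [ 29.1 -30.2 111. ] R [ 29.1  21.9 111. ] [ 29.1  27.8 111. ]
0.103 back [ 61.8  -3.5 107. ] in [ 55.4  -3.6 107. ] L [ 29.8 -35.6 107. ] [ 29.8 -29.8 107. ] R [ 29.9  21.6 107. ] [ 29.9  27.4 107. ]
```

Emit:
{"op": "jog_arm", "data": {"rows": [{"x": -1.1,"y": 0,"z": 0,"ax": 0,"ay": 0,"az": 0,"fingers": 20.5},{"x": 0,"y": 0,"z": 0,"ax": 0,"ay": 0,"az": 0,"fingers": 20},{"x": 0,"y": 0,"z": 1.5,"ax": 0,"ay": 0,"az": 0,"fingers": 20},{"x": 0,"y": 0,"z": 1.5,"ax": 0,"ay": 0,"az": 0,"fingers": 20},{"x": 0,"y": 0,"z": 1,"ax": 0,"ay": 0,"az": 0,"fingers": 20},{"x": 0,"y": 0,"z": 1,"ax": 0,"ay": 0,"az": 0,"fingers": 20},{"x": 0,"y": 0,"z": 0,"ax": 0,"ay": 0,"az": 0,"fingers": 20},{"x": 0,"y": 0,"z": 0,"ax": 0,"ay": 0,"az": 0,"fingers": 20}]}}

```text
t: 22.2
eef_pos: [0.5363, -0.0416, 0.2049]
tool_rot: [-0.0, 0.245, 0.969, -0.0]
contact_force: [1.2, 0.8, -3.4]
gripper_width: 0.238
grasp_force: 26.9
```

Emit:
{"op": "jog_arm", "data": {"rows": [{"x": 0,"y": 0,"z": 1,"ax": 0,"ay": 0,"az": 0,"fingers": 20},{"x": 0,"y": 0,"z": 1,"ax": 0,"ay": 0,"az": 0,"fingers": 20},{"x": 0,"y": 0,"z": 1,"ax": 0,"ay": 0,"az": 0,"fingers": 20},{"x": 0,"y": 0,"z": 0,"ax": 0,"ay": 0,"az": 0,"fingers": 20},{"x": 0,"y": 0,"z": 0,"ax": 0,"ay": 0,"az": 0,"fingers": 20},{"x": 0,"y": 0,"z": 0,"ax": 0,"ay": 0,"az": 0,"fingers": 20},{"x": 0,"y": 0,"z": 0,"ax": 0,"ay": 0,"az": 0,"fingers": 20},{"x": 0,"y": 0,"z": 0,"ax": 0,"ay": 0,"az": 0,"fingers": 20}]}}

```text
t: 23.0
eef_pos: [0.5363, -0.0416, 0.2019]
tool_rot: [0.0, 0.245, 0.969, 0.0]
contact_force: [-0.1, 0.3, -2.2]
gripper_width: 0.237
grasp_force: 26.9
```

Emit:
{"op": "jog_arm", "data": {"rows": [{"x": 0,"y": 0,"z": 1,"ax": 0,"ay": 0,"az": 0,"fingers": 20},{"x": 0,"y": 0,"z": 1,"ax": 0,"ay": 0,"az": 0,"fingers": 20},{"x": 0,"y": 0,"z": 1,"ax": 0,"ay": 0,"az": 0,"fingers": 20},{"x": 0,"y": 0,"z": 0,"ax": 0,"ay": 0,"az": 0,"fingers": 20},{"x": 0,"y": 0,"z": 0,"ax": 0,"ay": 0,"az": 0,"fingers": 20},{"x": 0,"y": 0,"z": 0,"ax": 0,"ay": 0,"az": 0,"fingers": 20},{"x": 0,"y": 0,"z": 0,"ax": 0,"ay": 0,"az": 0,"fingers": 20},{"x": 0,"y": 0,"z": 0,"ax": 0,"ay": 0,"az": 0,"fingers": 20}]}}

```text
t: 23.8
eef_pos: [0.5363, -0.0416, 0.1989]
tool_rot: [0.0, 0.245, 0.969, 0.0]
contact_force: [-0.4, 0.5, -2.6]
gripper_width: 0.239
grasp_force: 26.9
```

Emit:
{"op": "jog_arm", "data": {"rows": [{"x": 0,"y": 0,"z": 1,"ax": 0,"ay": 0,"az": 0,"fingers": 20},{"x": 0,"y": 0,"z": 1,"ax": 0,"ay": 0,"az": 0,"fingers": 20},{"x": 0,"y": 0,"z": 0,"ax": 0,"ay": 0,"az": 0,"fingers": 20},{"x": 0,"y": 0,"z": 0,"ax": 0,"ay": 0,"az": 0,"fingers": 20},{"x": 0,"y": 0,"z": 0,"ax": 0,"ay": 0,"az": 0,"fingers": 20},{"x": 0,"y": 0,"z": 0,"ax": 0,"ay": 0,"az": 0,"fingers": 20},{"x": 0,"y": 0,"z": 0,"ax": 0,"ay": 0,"az": 0,"fingers": 20},{"x": 0,"y": 0,"z": 0,"ax": 0,"ay": 0,"az": 0,"fingers": 20}]}}

```text
t: 24.6
eef_pos: [0.5363, -0.0416, 0.1969]
tool_rot: [0.0, 0.245, 0.969, -0.0]
contact_force: [0.4, -0.7, -2.2]
gripper_width: 0.243
grasp_force: 26.9
```

Emit:
{"op": "jog_arm", "data": {"rows": [{"x": 0,"y": 0,"z": 1,"ax": 0,"ay": 0,"az": 0,"fingers": 20},{"x": 0,"y": 0,"z": 1,"ax": 0,"ay": 0,"az": 0,"fingers": 20},{"x": 0,"y": 0,"z": 0,"ax": 0,"ay": 0,"az": 0,"fingers": 20},{"x": 0,"y": 0,"z": 0,"ax": 0,"ay": 0,"az": 0,"fingers": 20},{"x": 0,"y": 0,"z": 0,"ax": 0,"ay": 0,"az": 0,"fingers": 20},{"x": 0,"y": 0,"z": 0,"ax": 0,"ay": 0,"az": 0,"fingers": 20},{"x": 0,"y": 0,"z": 0,"ax": 0,"ay": 0,"az": 0,"fingers": 20},{"x": 0,"y": 0,"z": 0,"ax": 0,"ay": 0,"az": 0,"fingers": 20}]}}

```text
t: 25.4
eef_pos: [0.5363, -0.0416, 0.1949]
tool_rot: [0.0, 0.245, 0.969, 0.0]
contact_force: [0.4, -0.9, -3.8]
gripper_width: 0.237
grasp_force: 26.9
```

Emit:
{"op": "jog_arm", "data": {"rows": [{"x": 0,"y": 0,"z": 1,"ax": 0,"ay": 0,"az": 0,"fingers": 20},{"x": 0,"y": 0,"z": 1,"ax": 0,"ay": 0,"az": 0,"fingers": 20},{"x": 0,"y": 0,"z": 0,"ax": 0,"ay": 0,"az": 0,"fingers": 20},{"x": 0,"y": 0,"z": 0,"ax": 0,"ay": 0,"az": 0,"fingers": 20},{"x": 0,"y": 0,"z": 0,"ax": 0,"ay": 0,"az": 0,"fingers": 20},{"x": 0,"y": 0,"z": 0,"ax": 0,"ay": 0,"az": 0,"fingers": 20},{"x": 0,"y": 0,"z": 0,"ax": 0,"ay": 0,"az": 0,"fingers": 20},{"x": 0,"y": 0,"z": 0,"ax": 0,"ay": 0,"az": 0,"fingers": 20}]}}

```text
t: 26.2
eef_pos: [0.5363, -0.0416, 0.1929]
tool_rot: [0.0, 0.245, 0.969, 0.0]
contact_force: [-0.4, -0.1, -4.0]
gripper_width: 0.242
grasp_force: 26.9
```

Emit:
{"op": "jog_arm", "data": {"rows": [{"x": 0,"y": 0,"z": 1,"ax": 0,"ay": 0,"az": 0,"fingers": 20},{"x": 0,"y": 0,"z": 1,"ax": 0,"ay": 0,"az": 0,"fingers": 20},{"x": 0,"y": 0,"z": 0,"ax": 0,"ay": 0,"az": 0,"fingers": 20},{"x": 0,"y": 0,"z": 0,"ax": 0,"ay": 0,"az": 0,"fingers": 20},{"x": 0,"y": 0,"z": 0,"ax": 0,"ay": 0,"az": 0,"fingers": 20},{"x": 0,"y": 0,"z": 0,"ax": 0,"ay": 0,"az": 0,"fingers": 20},{"x": 0,"y": 0,"z": 0,"ax": 0,"ay": 0,"az": 0,"fingers": 20},{"x": 0,"y": 0,"z": 0,"ax": 0,"ay": 0,"az": 0,"fingers": 20}]}}

```text
t: 27.0
eef_pos: [0.5363, -0.0416, 0.1909]
tool_rot: [0.0, 0.245, 0.969, 0.0]
contact_force: [0.3, 0.4, -2.5]
gripper_width: 0.246
grasp_force: 26.9
```

Emit:
{"op": "jog_arm", "data": {"rows": [{"x": 0,"y": 0,"z": 1,"ax": 0,"ay": 0,"az": 0,"fingers": 20},{"x": 0,"y": 0,"z": 0.5,"ax": 0,"ay": 0,"az": 0,"fingers": 20},{"x": 0,"y": 0,"z": 0,"ax": 0,"ay": 0,"az": 0,"fingers": 20},{"x": 0,"y": 0,"z": 0,"ax": 0,"ay": 0,"az": 0,"fingers": 20},{"x": 0,"y": 0,"z": 0,"ax": 0,"ay": 0,"az": 0,"fingers": 20},{"x": 0,"y": 0,"z": 0,"ax": 0,"ay": 0,"az": 0,"fingers": 20},{"x": 0,"y": 0,"z": 0,"ax": 0,"ay": 0,"az": 0,"fingers": 20},{"x": 0,"y": 0,"z": 0,"ax": 0,"ay": 0,"az": 0,"fingers": 20}]}}

```text
t: 27.8
eef_pos: [0.5364, -0.0416, 0.1895]
tool_rot: [0.0, 0.246, 0.969, 0.0]
contact_force: [-0.7, 0.6, 2.9]
gripper_width: 0.241
grasp_force: 27.7
```

```bash
python3 - <<'E'
from h import *
F_=[]
for i in range(4):
    w=snap('wrist','w14');F_.append(bot.get_obs()['contact_force'])
print(np.mean(F_,0))
g=cv2.cvtColor(w['pixels'],cv2.COLOR_RGB2GRAY)
f=lambda r,a,b:print(r,''.join('#' if x<52 else '%' if x<66 else '+' if x<90 else '-' if x<120 else '.' for x in g[r,a:b]))
for r in list(range(114,192,2)): f(r,275,365)
E
```

```text
[-0.1175331  -1.00811287  3.60638119]
114 ++++##########++++++++-....................................-++++++++++++++++++++++++-.....
116 +++++########+++++-............................................+++++++++++++++++++++++-...
118 ++++++%%%#%++++-...............--++%+++%+%+++++++--...............++++++++++++++++++++++..
120 +++++++++++++-...........--%+++%%%%%%%+%+%%+%++++++++++--...........-++++++++++++++++++++-
122 ++++++++++-...........+%%+%%%%%%%%%%%%%%%%%%%%%+%+++++++++++...........+++++++++++++++++++
124 +++++++++.........-+%%%%%%%%%%%%%%%%%%%%%%%%%%%%%%%%%%%++++++++-.........+++++++++++++++++
126 +++++++........++%%%%%%%%%%%%%%%#%%+++%%+%%++%%%%%%%%%%%%%%%%++++-........-+++++++++++++++
128 +++++-......-+%%%%%%%%%%%%%#+%++++++++++++++++++++++%%%%%%%%+++++++-........++++++++++++++
130 ++++-.....-+%%%%%%%%%%%#+%++++++++++++++++++++++++++++++%%%+%%%%+++%+-.......-++++++++++++
132 +++.....-+%%%%%%%%%%%%%+++++++++++++++%%%%++++++++++++++++%#%%%%%%%%+++-......-+++++++++++
134 ++...---+%%%%%%%%%%+++++++++++%%#%#%+++-++++++%%%%+++++++++-+%%%%%%%%%+++......-++++++++++
136 +....-+%%%%%%
[... 1942 characters left out ...]
....--%%++++++%%%%%%%.-++++++++++++
178 ++++%%+#####%+++++++%%++-...............................---+%++++++%%%%%%%+.++++++++++++++
180 +++++%#%%#%%#%%%++++++%#+++-..........................--+%+++++++%%%%%%%%+.+++++++++++++++
182 +++++++#%%##%%%%%+++%%#####+++--..................---+#####++++%%%%%%%%%+-++++++++++++++++
184 ++++++++%%%####%#####%#%%%####+++++-------------+++###%%%%%#%##%%%#%#%%++++++++++++++++++.
186 ++++++++++####################%%#%%%%+%++++++%%%%%###%%########%%###+++++++++++++++++++-..
188 +++++++++%####################%##%%%%%%%%%%%%%%%%%###############%-+++++++++++++++++++....
190 ++++++++%########################%%%+++++++++%+%%#############%#+++%%####%++++++++++-.....
```

Emit:
{"op": "jog_arm", "data": {"rows": [{"x": 0,"y": 0,"z": 0.5,"ax": 0,"ay": 0,"az": 0,"fingers": 20},{"x": 0,"y": 0,"z": 0.5,"ax": 0,"ay": 0,"az": 0,"fingers": 20},{"x": 0,"y": 0,"z": 0.5,"ax": 0,"ay": 0,"az": 0,"fingers": 20},{"x": 0,"y": 0,"z": 0,"ax": 0,"ay": 0,"az": 0,"fingers": 20},{"x": 0,"y": 0,"z": 0,"ax": 0,"ay": 0,"az": 0,"fingers": 20},{"x": 0,"y": 0,"z": 0,"ax": 0,"ay": 0,"az": 0,"fingers": 20},{"x": 0,"y": 0,"z": 0,"ax": 0,"ay": 0,"az": 0,"fingers": 20},{"x": 0,"y": 0,"z": 0,"ax": 0,"ay": 0,"az": 0,"fingers": 20}]}}

```text
t: 28.8
eef_pos: [0.5364, -0.0416, 0.188]
tool_rot: [0.0, 0.245, 0.969, 0.0]
contact_force: [-0.6, -1.2, 4.9]
gripper_width: 0.239
grasp_force: 27.9
```

Emit:
{"op": "jog_arm", "data": {"rows": [{"x": 0,"y": 0,"z": 0.5,"ax": 0,"ay": 0,"az": 0,"fingers": 20},{"x": 0,"y": 0,"z": 0.5,"ax": 0,"ay": 0,"az": 0,"fingers": 20},{"x": 0,"y": 0,"z": 0,"ax": 0,"ay": 0,"az": 0,"fingers": 20},{"x": 0,"y": 0,"z": 0,"ax": 0,"ay": 0,"az": 0,"fingers": 20},{"x": 0,"y": 0,"z": 0,"ax": 0,"ay": 0,"az": 0,"fingers": 20},{"x": 0,"y": 0,"z": 0,"ax": 0,"ay": 0,"az": 0,"fingers": 20},{"x": 0,"y": 0,"z": 0,"ax": 0,"ay": 0,"az": 0,"fingers": 20},{"x": 0,"y": 0,"z": 0,"ax": 0,"ay": 0,"az": 0,"fingers": 20}]}}

```text
t: 29.6
eef_pos: [0.5366, -0.0417, 0.1872]
tool_rot: [0.0, 0.246, 0.969, 0.0]
contact_force: [-1.5, -0.5, 5.9]
gripper_width: 0.24
grasp_force: 28.1
```

Emit:
{"op": "jog_arm", "data": {"rows": [{"x": 0,"y": 0,"z": 0.5,"ax": 0,"ay": 0,"az": 0,"fingers": 20},{"x": 0,"y": 0,"z": 0.5,"ax": 0,"ay": 0,"az": 0,"fingers": 20},{"x": 0,"y": 0,"z": 0,"ax": 0,"ay": 0,"az": 0,"fingers": 20},{"x": 0,"y": 0,"z": 0,"ax": 0,"ay": 0,"az": 0,"fingers": 20},{"x": 0,"y": 0,"z": 0,"ax": 0,"ay": 0,"az": 0,"fingers": 20},{"x": 0,"y": 0,"z": 0,"ax": 0,"ay": 0,"az": 0,"fingers": 20},{"x": 0,"y": 0,"z": 0,"ax": 0,"ay": 0,"az": 0,"fingers": 20},{"x": 0,"y": 0,"z": 0,"ax": 0,"ay": 0,"az": 0,"fingers": 20}]}}

```text
t: 30.4
eef_pos: [0.5367, -0.0417, 0.1864]
tool_rot: [0.0, 0.246, 0.969, 0.0]
contact_force: [-1.1, -1.7, 7.2]
gripper_width: 0.238
grasp_force: 28.2
```

Emit:
{"op": "jog_arm", "data": {"rows": [{"x": 0,"y": 0,"z": 0.5,"ax": 0,"ay": 0,"az": 0,"fingers": 20},{"x": 0,"y": 0,"z": 0.5,"ax": 0,"ay": 0,"az": 0,"fingers": 20},{"x": 0,"y": 0,"z": 0,"ax": 0,"ay": 0,"az": 0,"fingers": 20},{"x": 0,"y": 0,"z": 0,"ax": 0,"ay": 0,"az": 0,"fingers": 20},{"x": 0,"y": 0,"z": 0,"ax": 0,"ay": 0,"az": 0,"fingers": 20},{"x": 0,"y": 0,"z": 0,"ax": 0,"ay": 0,"az": 0,"fingers": 20},{"x": 0,"y": 0,"z": 0,"ax": 0,"ay": 0,"az": 0,"fingers": 20},{"x": 0,"y": 0,"z": 0,"ax": 0,"ay": 0,"az": 0,"fingers": 20}]}}

```text
t: 31.2
eef_pos: [0.5372, -0.0419, 0.1859]
tool_rot: [0.001, 0.246, 0.969, 0.0]
contact_force: [-1.2, -1.7, 10.0]
gripper_width: 0.24
grasp_force: 28.6
```

Emit:
{"op": "jog_arm", "data": {"rows": [{"x": 0,"y": 0,"z": 0.5,"ax": 0,"ay": 0,"az": 0,"fingers": 20},{"x": 0,"y": 0,"z": 0.5,"ax": 0,"ay": 0,"az": 0,"fingers": 20},{"x": 0,"y": 0,"z": 0,"ax": 0,"ay": 0,"az": 0,"fingers": 20},{"x": 0,"y": 0,"z": 0,"ax": 0,"ay": 0,"az": 0,"fingers": 20},{"x": 0,"y": 0,"z": 0,"ax": 0,"ay": 0,"az": 0,"fingers": 20},{"x": 0,"y": 0,"z": 0,"ax": 0,"ay": 0,"az": 0,"fingers": 20},{"x": 0,"y": 0,"z": 0,"ax": 0,"ay": 0,"az": 0,"fingers": 20},{"x": 0,"y": 0,"z": 0,"ax": 0,"ay": 0,"az": 0,"fingers": 20}]}}

```text
t: 32.0
eef_pos: [0.538, -0.0422, 0.1857]
tool_rot: [0.002, 0.246, 0.969, 0.0]
contact_force: [-1.4, -1.1, 15.2]
gripper_width: 0.238
grasp_force: 29.2
```

```bash
python3 - <<'E'
from h import *
F_=[]
for i in range(3):
    w=snap('wrist','w15');F_.append(bot.get_obs()['contact_force'])
s=snap('side','s15')
o=bot.get_obs();print(np.mean(F_,0),o['eef_pos'],o['tool_rot'])
h=cv2.cvtColor(s['pixels'],cv2.COLOR_RGB2GRAY)
for r in range(196,236): print(r,''.join('#' if x<20 else '%' if x<35 else '+' if x<55 else '-' if x<80 else '.' for x in h[r,265:340]))
E
```

```text
[-1.06177996 -2.08323521 13.98570887] [ 0.53797395 -0.04210681  0.18574926] [1.88001143e-03 2.45675087e-01 9.69350299e-01 4.64807232e-04]
196 +++---+---+++++++--+++-+++-+++-+--.++-.-+-.-+########%+#%%++++++++%%%+.....
197 ++-+-+--++-+++++++++++-+++++-..+-..--...-..--######%#%%##%%%+++%%%###+.....
198 ++-+++--+++++++-+++++-++-..--................######%%#######%%%%####%+.....
199 ++++++-++++--+-+++++++---....................%#####%################%+-....
200 ++++++-++-+-++-------...........---------++--%#####%%%+#%++##########++....
201 +++++++----+------.--.......--+++-........-++%#####%%+++...#########%++....
202 ++----------------........-++++-...........-%%%###%%+++...-%+%######%++-...
203 ++----------------......-+++++-............-%%%%%%%#+%+-......#####%-+++...
204 --------------.......--+%%+++...............###%#%##+%++.....-####+--+++...
205 --------------.......++#%%++-...............%#######+%%++-....+.-+----++-..
206 ----...............-++%%%+++..........-.....+##########+++-.....------+++..
207 --................-++++%%++-........-++-.....%%########++++-........--+++..
20
[... 1537 characters left out ...]
++++++..+++++++++++++++++++++++++%+++++-+++++++-.....-....--
228 ........--....-+++++++.--+++++++++++++++++++++++++++-+%%+++++--.....-.....-
229 ........-......++++++++--++++++++++++++++++++++++++++%%#+++++....----.....-
230 ........-......-++++++++-.-++++++++++++++++++++++++%%%#%++%%+.....---.....-
231 ........----....-++++++++--++++++++++++++++++++-++%#####%%%+---....--......
232 ..-.....+--......-+++++++++++++-+-++++++-++---++%%%#####%%++-+----.-.......
233 ..-.....---..-....-+++++++++++++++--+-+---+++%%%%%%#####%++-----+-.-.-.....
234 .......-------.....-++++++++%%%++++++++++++++%%#%%##%#%+++---+----.---.....
235 .......---.+-.......--+++++%###%+++++++++++++%%%%%#%%%+-----------.---.....
```

Emit:
{"op": "jog_arm", "data": {"rows": [{"x": 0,"y": 0,"z": 0.2,"ax": 0,"ay": 0,"az": 0,"fingers": 22},{"x": -0.2,"y": 0,"z": 0.3,"ax": 0,"ay": 0,"az": 0,"fingers": 24},{"x": -0.2,"y": 0,"z": 0.3,"ax": 0,"ay": 0,"az": 0,"fingers": 26},{"x": -0.2,"y": 0,"z": 0.3,"ax": 0,"ay": 0,"az": 0,"fingers": 28},{"x": -0.2,"y": 0,"z": 0.3,"ax": 0,"ay": 0,"az": 0,"fingers": 30},{"x": 0,"y": 0,"z": 0,"ax": 0,"ay": 0,"az": 0,"fingers": 30},{"x": 0,"y": 0,"z": 0,"ax": 0,"ay": 0,"az": 0,"fingers": 30},{"x": 0,"y": 0,"z": 0,"ax": 0,"ay": 0,"az": 0,"fingers": 30}]}}

```text
t: 33.0
eef_pos: [0.5392, -0.0427, 0.1848]
tool_rot: [0.002, 0.246, 0.969, 0.001]
contact_force: [-0.1, -2.4, 16.7]
gripper_width: 0.356
grasp_force: 27.5
```

Emit:
{"op": "jog_arm", "data": {"rows": [{"x": -0.2,"y": 0,"z": 0.2,"ax": 0,"ay": 0,"az": 0,"fingers": 32},{"x": -0.2,"y": 0,"z": 0.3,"ax": 0,"ay": 0,"az": 0,"fingers": 34},{"x": -0.2,"y": 0,"z": 0.3,"ax": 0,"ay": 0,"az": 0,"fingers": 36},{"x": -0.2,"y": 0,"z": 0.3,"ax": 0,"ay": 0,"az": 0,"fingers": 38},{"x": 0,"y": 0,"z": 0.3,"ax": 0,"ay": 0,"az": 0,"fingers": 40},{"x": 0,"y": 0,"z": 0,"ax": 0,"ay": 0,"az": 0,"fingers": 40},{"x": 0,"y": 0,"z": 0,"ax": 0,"ay": 0,"az": 0,"fingers": 40},{"x": 0,"y": 0,"z": 0,"ax": 0,"ay": 0,"az": 0,"fingers": 40}]}}

```text
t: 33.8
eef_pos: [0.54, -0.0432, 0.1836]
tool_rot: [0.003, 0.246, 0.969, 0.0]
contact_force: [-0.9, -1.6, 17.1]
gripper_width: 0.465
grasp_force: 24.1
```

Emit:
{"op": "jog_arm", "data": {"rows": [{"x": -0.2,"y": 0,"z": 0.2,"ax": 0,"ay": 0,"az": 0,"fingers": 42},{"x": -0.2,"y": 0,"z": 0.3,"ax": 0,"ay": 0,"az": 0,"fingers": 44},{"x": -0.2,"y": 0,"z": 0.3,"ax": 0,"ay": 0,"az": 0,"fingers": 46},{"x": 0,"y": 0,"z": 0.3,"ax": 0,"ay": 0,"az": 0,"fingers": 48},{"x": 0,"y": 0,"z": 0.3,"ax": 0,"ay": 0,"az": 0,"fingers": 50},{"x": 0,"y": 0,"z": 0,"ax": 0,"ay": 0,"az": 0,"fingers": 50},{"x": 0,"y": 0,"z": 0,"ax": 0,"ay": 0,"az": 0,"fingers": 50},{"x": 0,"y": 0,"z": 0,"ax": 0,"ay": 0,"az": 0,"fingers": 50}]}}

```text
t: 34.6
eef_pos: [0.5399, -0.0433, 0.1815]
tool_rot: [0.002, 0.246, 0.969, 0.0]
contact_force: [-0.5, -1.9, 14.1]
gripper_width: 0.589
grasp_force: 21.1
```

Emit:
{"op": "jog_arm", "data": {"rows": [{"x": 0,"y": 0,"z": 0.2,"ax": 0,"ay": 0,"az": 0,"fingers": 52},{"x": 0,"y": 0,"z": 0.2,"ax": 0,"ay": 0,"az": 0,"fingers": 54},{"x": 0,"y": 0,"z": 0.2,"ax": 0,"ay": 0,"az": 0,"fingers": 56},{"x": 0,"y": 0,"z": 0.2,"ax": 0,"ay": 0,"az": 0,"fingers": 57},{"x": 0,"y": 0,"z": 0.1,"ax": 0,"ay": 0,"az": 0,"fingers": 58},{"x": 0,"y": 0,"z": 0,"ax": 0,"ay": 0,"az": 0,"fingers": 58},{"x": 0,"y": 0,"z": 0,"ax": 0,"ay": 0,"az": 0,"fingers": 58},{"x": 0,"y": 0,"z": 0,"ax": 0,"ay": 0,"az": 0,"fingers": 58}]}}

```text
t: 35.4
eef_pos: [0.5393, -0.0421, 0.1795]
tool_rot: [0.001, 0.245, 0.969, 0.001]
contact_force: [-0.3, 0.6, 6.6]
gripper_width: 0.678
grasp_force: 15.9
```

```bash
python3 - <<'E'
from h import *
w=snap('wrist','w16');o=bot.get_obs();print(o['eef_pos'],o['tool_rot'],o['contact_force'],o['gripper_width'])
g=cv2.cvtColor(w['pixels'],cv2.COLOR_RGB2GRAY)
f=lambda r,a,b:print(r,''.join('#' if x<52 else '%' if x<66 else '+' if x<90 else '-' if x<120 else '.' for x in g[r,a:b]))
for r in list(range(114,204,2)): f(r,275,365)
E
```

```text
[ 0.53928151 -0.04208473  0.17953622] [9.88938248e-04 2.45332657e-01 9.69438215e-01 6.75893232e-04] [0.02634384 1.03246264 7.71754986] 0.6797974095918327
114 +++%#####%+++++-...................---------...................-+++++++++++++++++++++++...
116 ++++++++++++-..............-+++++++%++%++++++++++++--.............-+++++++++++++++++++++-.
118 ++++++++++............-%+%+++%%+%%%+%++%%+%%%+++++++++++-............-+++++++++++++++++++-
120 ++++++++..........-+%%%%%%%%%%%%%%%%%%%%%%%%%%++++++++++++++-..........-++++++++++++++++++
122 ++++++.........+%%%%%%%%%%%%%%%%%%%%%%%%%%%%%%%%%%%%%++++++++++-.........+++++++++++++++++
124 ++++-.......++%%%%%%%%%%%%%%%%%%%%%%%%%%%%%%%%%%%%%%%%+%+++++++++-........-+++++++++++++++
126 +++.....--+%%%%%%%%%%%%%%%%%#%++%++++++++++++%++%#%%%%%%%%%+%++++++-........++++++++++++++
128 +-.....-+%%%%%%%%%%%%%%%#+%++++++++++++++++++++++++++%%%%%%%%%%+%++++-.......-++++++++++++
130 -....--%%%%%%%%%%%%%%%%++++++++++++++++++++++++++++++++%%%%%%%%%%%+++++-......-+++++++++++
132 ..---+%%%+%%%%%%%%%%+++++++++++++++---------++++++++++++-+%#%%%%%%%%+++++......-+++++++
[... 2628 characters left out ...]
###%####%%++++%%%+++++++++++++.....
190 ++++%%%+%%##############################%%%+%%%%%###########%%++++%######%+++++++++-......
192 %%##################################%+++++++++++++++%######++++++##########++++++-........
194 +###################################+--++++%%%+++-+--######++++++#########%++++-..........
196 --+%################################%+-...........--########++++++%######%++-.............
198 ----++%#################################%++----+%###########+++++++++%%+++-...............
200 -------++++####%##############%%++++%%+++%++++++++++++++%%##%+++++++++--.................-
202 ----------++%#%%#############%%+++++++++++++++++++++++++++%#%++++++-...................-++
```

Emit:
{"op": "jog_arm", "data": {"rows": [{"x": 0,"y": 0,"z": 0,"ax": 0,"ay": 0,"az": 0,"fingers": 59.5},{"x": 0,"y": 0,"z": 0,"ax": 0,"ay": 0,"az": 0,"fingers": 61},{"x": 0,"y": 0,"z": 0,"ax": 0,"ay": 0,"az": 0,"fingers": 61},{"x": 0,"y": 0,"z": 0,"ax": 0,"ay": 0,"az": 0,"fingers": 61},{"x": 0,"y": 0,"z": 0,"ax": 0,"ay": 0,"az": 0,"fingers": 61},{"x": 0,"y": 0,"z": 0,"ax": 0,"ay": 0,"az": 0,"fingers": 61},{"x": 0,"y": 0,"z": 0,"ax": 0,"ay": 0,"az": 0,"fingers": 61},{"x": 0,"y": 0,"z": 0,"ax": 0,"ay": 0,"az": 0,"fingers": 61}]}}

```text
t: 36.25
eef_pos: [0.5389, -0.042, 0.1791]
tool_rot: [0.001, 0.245, 0.969, 0.001]
contact_force: [0.7, 1.0, 5.1]
gripper_width: 0.718
grasp_force: 14.3
```

Emit:
{"op": "jog_arm", "data": {"rows": [{"x": 0,"y": 0,"z": -0.5,"ax": 0,"ay": 0,"az": 0,"fingers": 61},{"x": 0,"y": 0,"z": -0.5,"ax": 0,"ay": 0,"az": 0,"fingers": 61},{"x": 0,"y": 0,"z": -0.5,"ax": 0,"ay": 0,"az": 0,"fingers": 61},{"x": 0,"y": 0,"z": -0.5,"ax": 0,"ay": 0,"az": 0,"fingers": 61},{"x": 0,"y": 0,"z": -0.5,"ax": 0,"ay": 0,"az": 0,"fingers": 61},{"x": 0,"y": 0,"z": -0.5,"ax": 0,"ay": 0,"az": 0,"fingers": 61},{"x": 0,"y": 0,"z": 0,"ax": 0,"ay": 0,"az": 0,"fingers": 61},{"x": 0,"y": 0,"z": 0,"ax": 0,"ay": 0,"az": 0,"fingers": 61}]}}

```text
t: 37.05
eef_pos: [0.5378, -0.0429, 0.1815]
tool_rot: [-0.0, 0.246, 0.969, -0.0]
contact_force: [1.5, -0.3, -2.4]
gripper_width: 0.714
grasp_force: 14.5
```

Emit:
{"op": "jog_arm", "data": {"rows": [{"x": 0,"y": 0,"z": -1,"ax": 0,"ay": 0,"az": 0,"fingers": 61},{"x": 0,"y": 0,"z": -1,"ax": 0,"ay": 0,"az": 0,"fingers": 61},{"x": 0,"y": 0,"z": 0,"ax": 0,"ay": 0,"az": 0,"fingers": 61},{"x": 0,"y": 0,"z": 0,"ax": 0,"ay": 0,"az": 0,"fingers": 61},{"x": 0,"y": 0,"z": 0,"ax": 0,"ay": 0,"az": 0,"fingers": 61},{"x": 0,"y": 0,"z": 0,"ax": 0,"ay": 0,"az": 0,"fingers": 61},{"x": 0,"y": 0,"z": 0,"ax": 0,"ay": 0,"az": 0,"fingers": 61},{"x": 0,"y": 0,"z": 0,"ax": 0,"ay": 0,"az": 0,"fingers": 61}]}}

```text
t: 37.85
eef_pos: [0.5382, -0.0426, 0.1838]
tool_rot: [-0.0, 0.245, 0.969, 0.0]
contact_force: [-0.5, -0.8, -2.1]
gripper_width: 0.71
grasp_force: 14.5
```

Emit:
{"op": "jog_arm", "data": {"rows": [{"x": 0,"y": 0,"z": -1,"ax": 0,"ay": 0,"az": 0,"fingers": 61},{"x": 0,"y": 0,"z": -1,"ax": 0,"ay": 0,"az": 0,"fingers": 61},{"x": 0,"y": 0,"z": -2,"ax": 0,"ay": 0,"az": 0,"fingers": 61},{"x": 0,"y": 0,"z": -4,"ax": 0,"ay": 0,"az": 0,"fingers": 61},{"x": 0,"y": 0,"z": -8,"ax": 0,"ay": 0,"az": 0,"fingers": 61},{"x": 0,"y": 0,"z": -12,"ax": 0,"ay": 0,"az": 0,"fingers": 61},{"x": 0,"y": 0,"z": -16,"ax": 0,"ay": 0,"az": 0,"fingers": 61},{"x": 0,"y": 0,"z": -16,"ax": 0,"ay": 0,"az": 0,"fingers": 61}]}}

```text
t: 38.65
eef_pos: [0.5384, -0.0427, 0.2454]
tool_rot: [0.0, 0.246, 0.969, 0.0]
contact_force: [-0.4, -0.2, -1.5]
gripper_width: 0.717
grasp_force: 14.5
```

```bash
python3 - <<'E'
from h import *
w=snap('wrist','w17');o=bot.get_obs();print(o['eef_pos'],o['tool_rot'],o['contact_force'],o['gripper_width'])
g=cv2.cvtColor(w['pixels'],cv2.COLOR_RGB2GRAY)
f=lambda r,a,b:print(r,''.join('#' if x<52 else '%' if x<66 else '+' if x<90 else '-' if x<120 else '.' for x in g[r,a:b]))
for r in list(range(110,204,2)): f(r,265,370)
E
```

```text
[ 0.53997509 -0.04289363  0.24812181] [2.37804982e-03 2.45656780e-01 9.69353533e-01 9.05388002e-04] [ 1.22530156 -0.12239138  0.18569194] 0.7127972474224229
110 ...............+++++%#######%+++++++--............................-++++++++++++++++++++-.................
112 .............-+++++++%######+++++-....................................-++++++++++++++++++-...............
114 ...........-+++++++++++%%%+++-.............--++++%+++++++++-.............-+++++++++++++++++..............
116 ..........-++++++++++++++++-..........+%%+%+%%%%%%%%%%%%++++++++-..........-++++++++++++++++-............
118 .........++++++++++++++++-........+%%%%%%%%%%%%%%%%%%%%%%%+%++%+++++-........-+++++++++++++++-...........
120 ........+++++++++++++++-.......+%%%%%%%%%%%%%%%%%%%%%%%%%%%%%%%%+++%+++-.......-+++++++++++++++..........
122 .......+++++++++++++++......+%%%%%%%%%%%%%%%#%++++%%+++%%%#%%%%%%%%%%++++-.......+++++++++++++++.........
124 ......++++++++++++++-....-+%%%%%%%%%%%##%%++++++++++++++++++++%%%%%+%%%+%++-......-+++++++++++++-........
126 .....-+++++++++++++-....-+%%%%%%%%%%%++++++++++++++++++++++
[... 3526 characters left out ...]
##+...................--+++++++++++++...
192 %+-..--.-..-----..--.....-------........######%++++++++++++++%#####+.................-+++++++++++++......
194 %++-..-..----...........----...-------..######++++++++++%%+++++#####-.............-+++++++++++++-........
196 %%%%+-----...............-.....----....#######+--............+#######..........-+++++++++++++-...........
198 %%%%%%+-..-.....................--....-#########%%+---.---++#########%......--++++++++++++-..............
200 %%%%%%%%+--...........................##%%%%%%+%%%%%%%%%%%%%%%%%%%%%%#-..--++++++++++++-.................
202 %%%+%%%%%+-...........................#%%+++++++++++++++++++++++++++%#+-+++++++++++++....................
```

Emit:
{"op": "jog_arm", "data": {"rows": [{"x": 10,"y": 15,"z": 0,"ax": 0,"ay": 0,"az": 0,"fingers": 61},{"x": 20,"y": 31,"z": 0,"ax": 0,"ay": 0,"az": 0,"fingers": 61},{"x": 25,"y": 39,"z": 0,"ax": 0,"ay": 0,"az": 0,"fingers": 61},{"x": 26,"y": 41,"z": 0,"ax": 0,"ay": 0,"az": 0,"fingers": 61},{"x": 26,"y": 41,"z": 0,"ax": 0,"ay": 0,"az": 0,"fingers": 61},{"x": 26,"y": 41,"z": 0,"ax": 0,"ay": 0,"az": 0,"fingers": 61},{"x": 26,"y": 41,"z": 0,"ax": 0,"ay": 0,"az": 0,"fingers": 61},{"x": 20,"y": 30,"z": 0,"ax": 0,"ay": 0,"az": 0,"fingers": 61}]}}

```text
t: 39.5
eef_pos: [0.5127, 0.2919, 0.2443]
tool_rot: [-0.0, 0.244, 0.97, 0.001]
contact_force: [0.4, 0.2, -1.0]
gripper_width: 0.714
grasp_force: 14.5
```

Emit:
{"op": "jog_arm", "data": {"rows": [{"x": 8,"y": 10,"z": 0,"ax": 0,"ay": 0,"az": 0,"fingers": 61},{"x": 0,"y": 0,"z": 0,"ax": 0,"ay": 0,"az": -4,"fingers": 61},{"x": 0,"y": 0,"z": 0,"ax": 0,"ay": 0,"az": -4,"fingers": 61},{"x": 0,"y": 0,"z": 0,"ax": 0,"ay": 0,"az": -4,"fingers": 61},{"x": 0,"y": 0,"z": 0,"ax": 0,"ay": 0,"az": -4.5,"fingers": 61},{"x": 0,"y": 0,"z": 0,"ax": 0,"ay": 0,"az": 0,"fingers": 61},{"x": 0,"y": 0,"z": 0,"ax": 0,"ay": 0,"az": 0,"fingers": 61},{"x": 0,"y": 0,"z": 0,"ax": 0,"ay": 0,"az": 0,"fingers": 61}]}}

```text
t: 40.3
eef_pos: [0.5114, 0.3002, 0.2439]
tool_rot: [0.0, 0.105, 0.994, -0.0]
contact_force: [0.3, 0.1, -2.3]
gripper_width: 0.714
grasp_force: 14.5
```

```bash
python3 - <<'E'
from h import *
from scipy.spatial.transform import Rotation as R
w=snap('wrist','w18');s=snap('side','s18');t=snap('top','t18')
o=bot.get_obs();p=o['eef_pos'];print(p,o['tool_rot'],o['contact_force'],o['gripper_width'],'q',o['q'].round(2))
Rt=R.from_quat(np.roll(o['tool_rot'],-1)).as_matrix()
print('to go',(Rt.T@(np.array([.5134,.3056,.1224])-p)*1000).round(1), 'turn',168.07-2*np.degrees(np.arctan2(o['tool_rot'][2],o['tool_rot'][1])))
g=cv2.cvtColor(s['pixels'],cv2.COLOR_RGB2GRAY)
for r in range(194,236): print(r,''.join('#' if x<20 else '%' if x<35 else '+' if x<55 else '-' if x<80 else '.' for x in g[r,265:340]))
print('wood wrist')
h=cv2.cvtColor(w['pixels'],cv2.COLOR_RGB2HSV).astype(int)
m=(h[...,0]>8)&(h[...,0]<20)&(h[...,1]>70)&(h[...,2]>100)
m[:,:250]=0;m[:,400:]=0
v,u=np.nonzero(m);print(cv2.minAreaRect(np.c_[u,v].astype(np.float32)))
W=cv2.cvtColor(w['pixels'],cv2.COLOR_RGB2GRAY)
for r in range(130,206,2): print(r,''.join('w' if m[r,c] else '#' if W[r,c]<52 else '%' if W[r,c]<75 else '+' if W[r,c]<100 else '.' for c in range(275,370)))
E
```

```text
[0.51128531 0.30046735 0.2438255 ] [ 4.52279599e-06  1.04169280e-01  9.94559581e-01 -1.91772559e-05] [-0.95988568 -0.16889551 -2.19959979] 0.7139045096619988 q [-0.77  0.31  0.17  1.73 -0.06  1.11  0.78]
to go [ -1.    5.5 121.4] turn 0.028614705467276735
194 +++++++++++++++++++++++++++++++++++++++++++++++++++++++%+++%%%%%++++%......
195 ++++++++++++++++++++++++++++++++++++++++++-+++-++++++++#%++++%%+++++%-.....
196 +++++++++++++++++++++++++++++++++++++++++-.-+-.-+------#%%+++%%++%%%#+.....
197 ++++++++++++++++++++++++++++++++++++-......-....--.----###%%%%%%%###%+.....
198 +++++++++++++++++++++++++++++++++++-................-..%#############+-....
199 ++++++++++++++++++++++++-++++++++--+---------..........+#############++....
200 ++++++++++++++++---++-+++-+++++++++++--++%+++++--......++.-#########%++....
201 +++++++--+-++---------+++++%+++++-........-+%+%%+++-.......##%######%++....
202 ++-++-------------++-++++++%+%+-............-++%%++++-.....++-######%++-...
203 ++----------------+-++-+++%%%+-...............++%%%+++--......#####%-+++...
204 +--------------++-+++++%%+%%+...........
[... 5663 characters left out ...]

192 ..............wwwwwwwwwwwwwwww######%%%%%%%%%%%%%%%%#####%wwwwwwwwwwwwwwwwwwwwwwwwwww..........
194 ..............wwwwwwwwwwwwwwww######++%%%%%%%%%%%%++%#####wwwwwwwwwwwwwwwwwwwwwwwwwww..........
196 .............................#######%+.............+#######....................................
198 ............................%#########%%+.......%%#########%...................................
200 ............................##%%%%%%%%%%%%%%%%%%%%%%%%%%%%%#...................................
202 ............................#%%%%%%%%%%%%%%%%%%%%%%%%%%%%%%%...................................
204 ..........................%######%%%%%%%%%%%%+%%%%%%%%%%#####%.................................
```

```bash
python3 - <<'E'
from h import *
from scipy.spatial.transform import Rotation as R
w=load('w18');o=bot.get_obs();p=o['eef_pos'];Rt=R.from_quat(np.roll(o['tool_rot'],-1)).as_matrix()
t=lambda q:(Rt.T@(q-p)*1000).round(1)
print('slot',t(atz(w,324.7,172.2,.056)), 'jaw L/R cols', t(atz(w,309,188,.145)),t(atz(w,328,188,.145)))
w=load('w5')
E
```

```text
slot [ -2.4   6.  187.8] jaw L/R cols [  2.4 -10.8  98.8] [ 2.4  7.7 98.8]
```

Emit:
{"op": "jog_arm", "data": {"rows": [{"x": -1.1,"y": 3,"z": 0,"ax": 0,"ay": 0,"az": 0,"fingers": 61},{"x": -1.1,"y": 3,"z": 10,"ax": 0,"ay": 0,"az": 0,"fingers": 61},{"x": 0,"y": 0,"z": 20,"ax": 0,"ay": 0,"az": 0,"fingers": 61},{"x": 0,"y": 0,"z": 20,"ax": 0,"ay": 0,"az": 0,"fingers": 61},{"x": 0,"y": 0,"z": 16,"ax": 0,"ay": 0,"az": 0,"fingers": 61},{"x": 0,"y": 0,"z": 6,"ax": 0,"ay": 0,"az": 0,"fingers": 61},{"x": 0,"y": 0,"z": 0,"ax": 0,"ay": 0,"az": 0,"fingers": 61},{"x": 0,"y": 0,"z": 0,"ax": 0,"ay": 0,"az": 0,"fingers": 61}]}}

```text
t: 41.25
eef_pos: [0.5151, 0.3063, 0.1723]
tool_rot: [0.0, 0.104, 0.995, 0.0]
contact_force: [0.4, -0.2, -1.9]
gripper_width: 0.713
grasp_force: 14.5
```

```bash
python3 - <<'E'
from h import *
from scipy.spatial.transform import Rotation as R
w=snap('wrist','w19');s=snap('side','s19')
o=bot.get_obs();p=o['eef_pos'];print(p,o['tool_rot'],o['contact_force'])
g=cv2.cvtColor(s['pixels'],cv2.COLOR_RGB2HSV).astype(int)
m=(g[...,0]>8)&(g[...,0]<20)&(g[...,1]>70)
W=cv2.cvtColor(s['pixels'],cv2.COLOR_RGB2GRAY)
for r in range(108,160): print(r,''.join('w' if m[r,c] and W[r,c]>75 else 'v' if m[r,c] else '#' if W[r,c]<30 else '%' if W[r,c]<50 else '.' for c in range(282,332)))
h=cv2.cvtColor(w['pixels'],cv2.COLOR_RGB2HSV).astype(int)
m=(h[...,0]>8)&(h[...,0]<20)&(h[...,1]>70)&(h[...,2]>100)
W=cv2.cvtColor(w['pixels'],cv2.COLOR_RGB2GRAY)
for r in range(150,210,2): print(r,''.join('w' if m[r,c] else '#' if W[r,c]<52 else '%' if W[r,c]<75 else '+' if W[r,c]<100 else '.' for c in range(275,370)))
E
```

```text
[0.51531401 0.30637034 0.17276614] [6.59525925e-04 1.03847776e-01 9.94592787e-01 6.26484820e-04] [ 0.29021929  0.66199697 -2.88179203]
108 ...................%######........................
109 ....................######........................
110 ....................######%.......................
111 ....................######%.......................
112 ...................#######%..............%.%.....%
113 ...................#######%%..........%.....%%.%%%
114 ...................#######%%%.....%..%.%%.%%%%%%%%
115 ...................%######%%...%.%%%%.%%%%%%%%%%%.
116 ...................%######%%%%%%%%%%%%%%%%%%%..%%.
117 ...................%#####.%%%%%%%%%%%.%.%%%.......
118 .....................####..%%%%%%.%%%%............
119 .....................####.........................
120 .....................####...%.....................
121 ................wwww.####.........................
122 ................wwwww####wwww.....................
123 ...............wwwwww####wwwwwwwwwww..............
124 ...............wwwwww###vwwwwwwwwwwwv.............
125 ...............wwwwww%##vw
[... 4194 characters left out ...]

196 wwwwwwwwwwwwwwwwwwwwwwwwwwwww#######%+.............+%######wwwwwwwwwwwwwwwwwwwwwwwwwwwww.......
198 wwwwwwwwwwwwwwwwwwwwwwwwwwww###########%+.......%%#########%wwwwwwwwwwwwwwwwwwwwwwwwwwww.......
200 wwwwwwwwwwwwwwwwwwwwwwwwwwww##%%%%%%%%%%%%%%%%%%%%%%%%%%%%%%wwwwwwwwwwwwwwwwwwwwwwwwwwww.......
202 wwwwwwwwwwwwwwwwwwwwwwwwwww+#%%%%%%%%%%%%%%%%%%%%%%%%%%%%%%%wwwwwwwwwwwwwwwwwwwwwwwwwwww.......
204 .wwwwwwwwwwwwwwwwwwwwwwww+######%%%%%%%%%%%%%%%%%+%%%%%%#####%wwwwwwwwwwwwwwwwwwwwwwwwww.......
206 .wwwwwwwwwwwwwwwwwwwwww+#############%%%%%%%%%%################%wwwwwwwwwwwwwwwwwwwwwwww.......
208 .wwwwwwwwwwwwwwwwwwww%############################################wwwwwwwwwwwwwwwwwwwwww.......
```

Emit:
{"op": "jog_arm", "data": {"rows": [{"x": -0.6,"y": 0.3,"z": 0,"ax": 0,"ay": 0,"az": 0,"fingers": 61},{"x": 0,"y": 0,"z": 3,"ax": 0,"ay": 0,"az": 0,"fingers": 61},{"x": 0,"y": 0,"z": 3,"ax": 0,"ay": 0,"az": 0,"fingers": 61},{"x": 0,"y": 0,"z": 3,"ax": 0,"ay": 0,"az": 0,"fingers": 61},{"x": 0,"y": 0,"z": 3,"ax": 0,"ay": 0,"az": 0,"fingers": 61},{"x": 0,"y": 0,"z": 0,"ax": 0,"ay": 0,"az": 0,"fingers": 61},{"x": 0,"y": 0,"z": 0,"ax": 0,"ay": 0,"az": 0,"fingers": 61},{"x": 0,"y": 0,"z": 0,"ax": 0,"ay": 0,"az": 0,"fingers": 61}]}}

```text
t: 42.15
eef_pos: [0.5154, 0.3061, 0.1599]
tool_rot: [0.0, 0.104, 0.995, 0.0]
contact_force: [-0.3, -0.5, -2.1]
gripper_width: 0.715
grasp_force: 14.5
```

Emit:
{"op": "jog_arm", "data": {"rows": [{"x": 0,"y": 0,"z": 4,"ax": 0,"ay": 0,"az": 0,"fingers": 61},{"x": 0,"y": 0,"z": 6,"ax": 0,"ay": 0,"az": 0,"fingers": 61},{"x": 0,"y": 0,"z": 6,"ax": 0,"ay": 0,"az": 0,"fingers": 61},{"x": 0,"y": 0,"z": 6,"ax": 0,"ay": 0,"az": 0,"fingers": 61},{"x": 0,"y": 0,"z": 5,"ax": 0,"ay": 0,"az": 0,"fingers": 61},{"x": 0,"y": 0,"z": 3,"ax": 0,"ay": 0,"az": 0,"fingers": 61},{"x": 0,"y": 0,"z": 0,"ax": 0,"ay": 0,"az": 0,"fingers": 61},{"x": 0,"y": 0,"z": 0,"ax": 0,"ay": 0,"az": 0,"fingers": 61}]}}

```text
t: 42.95
eef_pos: [0.5154, 0.3062, 0.1299]
tool_rot: [0.0, 0.104, 0.995, 0.0]
contact_force: [-1.5, 0.2, -2.5]
gripper_width: 0.713
grasp_force: 14.5
```

Emit:
{"op": "jog_arm", "data": {"rows": [{"x": 0,"y": 0,"z": 2,"ax": 0,"ay": 0,"az": 0,"fingers": 61},{"x": 0,"y": 0,"z": 2,"ax": 0,"ay": 0,"az": 0,"fingers": 61},{"x": 0,"y": 0,"z": 1,"ax": 0,"ay": 0,"az": 0,"fingers": 61},{"x": 0,"y": 0,"z": 1,"ax": 0,"ay": 0,"az": 0,"fingers": 61},{"x": 0,"y": 0,"z": 1,"ax": 0,"ay": 0,"az": 0,"fingers": 61},{"x": 0,"y": 0,"z": 0,"ax": 0,"ay": 0,"az": 0,"fingers": 61},{"x": 0,"y": 0,"z": 0,"ax": 0,"ay": 0,"az": 0,"fingers": 61},{"x": 0,"y": 0,"z": 0,"ax": 0,"ay": 0,"az": 0,"fingers": 61}]}}

```text
t: 43.75
eef_pos: [0.5153, 0.3061, 0.1229]
tool_rot: [0.0, 0.104, 0.995, 0.0]
contact_force: [-0.3, 0.0, -2.1]
gripper_width: 0.716
grasp_force: 14.5
```

Emit:
{"op": "jog_arm", "data": {"rows": [{"x": 0,"y": 0,"z": 0.5,"ax": 0,"ay": 0,"az": 0,"fingers": 61},{"x": 0,"y": 0,"z": 0.5,"ax": 0,"ay": 0,"az": 0,"fingers": 61},{"x": 0,"y": 0,"z": 0,"ax": 0,"ay": 0,"az": 0,"fingers": 61},{"x": 0,"y": 0,"z": 0,"ax": 0,"ay": 0,"az": 0,"fingers": 61},{"x": 0,"y": 0,"z": 0,"ax": 0,"ay": 0,"az": 0,"fingers": 61},{"x": 0,"y": 0,"z": 0,"ax": 0,"ay": 0,"az": 0,"fingers": 61},{"x": 0,"y": 0,"z": 0,"ax": 0,"ay": 0,"az": 0,"fingers": 61},{"x": 0,"y": 0,"z": 0,"ax": 0,"ay": 0,"az": 0,"fingers": 61}]}}

```text
t: 44.55
eef_pos: [0.5153, 0.3061, 0.1218]
tool_rot: [-0.0, 0.104, 0.995, 0.0]
contact_force: [-0.4, 0.1, -1.2]
gripper_width: 0.714
grasp_force: 14.5
```

Emit:
{"op": "jog_arm", "data": {"rows": [{"x": 0,"y": 0,"z": 0.5,"ax": 0,"ay": 0,"az": 0,"fingers": 61},{"x": 0,"y": 0,"z": 0.5,"ax": 0,"ay": 0,"az": 0,"fingers": 61},{"x": 0,"y": 0,"z": 0,"ax": 0,"ay": 0,"az": 0,"fingers": 61},{"x": 0,"y": 0,"z": 0,"ax": 0,"ay": 0,"az": 0,"fingers": 61},{"x": 0,"y": 0,"z": 0,"ax": 0,"ay": 0,"az": 0,"fingers": 61},{"x": 0,"y": 0,"z": 0,"ax": 0,"ay": 0,"az": 0,"fingers": 61},{"x": 0,"y": 0,"z": 0,"ax": 0,"ay": 0,"az": 0,"fingers": 61},{"x": 0,"y": 0,"z": 0,"ax": 0,"ay": 0,"az": 0,"fingers": 61}]}}

```text
t: 45.35
eef_pos: [0.5158, 0.3062, 0.1215]
tool_rot: [0.0, 0.104, 0.995, 0.0]
contact_force: [-0.6, -1.5, 5.2]
gripper_width: 0.715
grasp_force: 16.2
```

Contact came at the same height as when I took them (7 N), so the pliers are seated. I'll open and retreat straight up.

Emit:
{"op": "jog_arm", "data": {"rows": [{"x": 0,"y": 0,"z": -0.5,"ax": 0,"ay": 0,"az": 0,"fingers": 63},{"x": 0,"y": 0,"z": 0,"ax": 0,"ay": 0,"az": 0,"fingers": 65},{"x": 0,"y": 0,"z": 0,"ax": 0,"ay": 0,"az": 0,"fingers": 68},{"x": 0,"y": 0,"z": 0,"ax": 0,"ay": 0,"az": 0,"fingers": 72},{"x": 0,"y": 0,"z": 0,"ax": 0,"ay": 0,"az": 0,"fingers": 78},{"x": 0,"y": 0,"z": 0,"ax": 0,"ay": 0,"az": 0,"fingers": 85},{"x": 0,"y": 0,"z": 0,"ax": 0,"ay": 0,"az": 0,"fingers": 85},{"x": 0,"y": 0,"z": 0,"ax": 0,"ay": 0,"az": 0,"fingers": 85}]}}

```text
t: 46.15
eef_pos: [0.5153, 0.3061, 0.1213]
tool_rot: [-0.0, 0.104, 0.995, 0.0]
contact_force: [-0.2, 0.2, -0.5]
gripper_width: 0.997
grasp_force: 0.0
```

Emit:
{"op": "jog_arm", "data": {"rows": [{"x": 0,"y": 0,"z": -5,"ax": 0,"ay": 0,"az": 0,"fingers": 85},{"x": 0,"y": 0,"z": -10,"ax": 0,"ay": 0,"az": 0,"fingers": 85},{"x": 0,"y": 0,"z": -20,"ax": 0,"ay": 0,"az": 0,"fingers": 85},{"x": 0,"y": 0,"z": -30,"ax": 0,"ay": 0,"az": 0,"fingers": 85},{"x": 0,"y": 0,"z": -35,"ax": 0,"ay": 0,"az": 0,"fingers": 85},{"x": 0,"y": 0,"z": -35,"ax": 0,"ay": 0,"az": 0,"fingers": 85},{"x": 0,"y": 0,"z": -30,"ax": 0,"ay": 0,"az": 0,"fingers": 85},{"x": 0,"y": 0,"z": -15,"ax": 0,"ay": 0,"az": 0,"fingers": 85}]}}

```text
t: 46.95
eef_pos: [0.5164, 0.3067, 0.3057]
tool_rot: [0.002, 0.104, 0.995, 0.002]
contact_force: [-0.2, -0.0, -0.5]
gripper_width: 0.996
grasp_force: 0.0
```

```bash
python3 - <<'E'
from h import *
s=snap('side','s20');w=snap('wrist','w20');o=bot.get_obs();print(o['t'],o['eef_pos'],o['contact_force'])
h=cv2.cvtColor(w['pixels'],cv2.COLOR_RGB2HSV).astype(int)
red=((h[...,0]<6)|(h[...,0]>174))&(h[...,1]>140)&(h[...,2]>50)
wood=(h[...,0]>8)&(h[...,0]<20)&(h[...,1]>70)&(h[...,2]>100)
W=cv2.cvtColor(w['pixels'],cv2.COLOR_RGB2GRAY)
for r in range(130,200,2): print(r,''.join('R' if red[r,c] else 'w' if wood[r,c] else '#' if W[r,c]<52 else '%' if W[r,c]<75 else '.' for c in range(275,370)))
# side compare with initial: pliers and gear regions
a=load('side0')['pixels'].astype(int);b=s['pixels'].astype(int)
def redm(p):
    h=cv2.cvtColor(p.astype(np.uint8),cv2.COLOR_RGB2HSV).astype(int);m=((h[...,0]<6)|(h[...,0]>174))&(h[...,1]>140)&(h[...,2]>50);m=m[80:160,285:330];v,u=np.nonzero(m);return u.mean()+285,v.mean()+80,u.min()+285,u.max()+285,v.min()+80,v.max()+80,len(u)
print(redm(a),redm(b))
g=cv2.cvtColor(s['pixels'],cv2.COLOR_RGB2GRAY)
g0=cv2.cvtColor(load('side0')['pixels'],cv2.COLOR_RGB2GRAY)
# vertical gear shift: template match outer hub face edge/bolt holes around gear
for n,(u,v,ww,hh) in {'hub front hole':(276,216,10,10),'gear left hole':(312,208,12,10),'front':(285,222,40,20)}.items():
    T=cv2.resize(g0[v:v+hh,u:u+ww],None,fx=8,fy=8,interpolation=cv2.INTER_CUBIC);S=cv2.resize(g[v-5:v+hh+5,u-5:u+ww+5],None,fx=8,fy=8,interpolation=cv2.INTER_CUBIC)
    r=cv2.matchTemplate(S,T,cv2.TM_CCOEFF_NORMED);_,q,_,l=cv2.minMaxLoc(r);print(n,q,(np.array(l)/8-5))
E
```

```text
47.05 [0.51667337 0.30683159 0.30502463] [-0.09818497  0.10951963 -0.61551477]
130 ...............................................................................................
132 ...............................................................................................
134 ..............%%%%%%%%%%%%%%%%%%%%%%%%%%%%%%%%%%%%%%%%%%%%%%%%%%%%%%%%%........................
136 ...........wwwwwwwwwwwwwwwwwwwwwwwwwwwwwwwwwwwwwwwwwwwwwwwwwwwwwwwwwwwwwww.....................
138 ...........wwwwwwwwwwwwwwwwwwwwwwwwwwwwwwwwwwwwwwwwwwwwwwwwwwwwwwwwwwwwwwww....................
140 ...........wwwwwwwwwwwwwwwwwwwwwwwwwwwwwwwwwwwwwwwwwwwwwwwwwwwwwwwwwwwwwww.....................
142 ...........wwwwwwwwwwwwwwwwwwwwwwwwwwwwwwwwwwwwwwwwwwwwwwwwwwwwwwwwwwwwwww.....................
144 ...........wwwwwwwwwwwwwwwwwwwwwwwwwwwwwwwwwwwwwwwwwwwwwwwwwwwwwwwwwwwwwww.....................
146 ...........wwwwwwwwwwwwwwwwwwwwwwwwwwwwwwwwwwwwwwwwwwwwwwwwwwwwwwwwwwwwwww.....................
148 ...........wwwwwwwwwwwwwwwwwwwwwwwwwwwwwwwwwwwwwwwwwwwwwwwwwwwwwwwwwwwwwww.....................
150 ...........wwwwww
[... 2161 characters left out ...]
.................
194 ...............................................................................................
196 ...............................................................................................
198 ...............................................................................................
(np.float64(303.7843137254902), np.float64(105.56862745098039), np.int64(299), np.int64(307), np.int64(91), np.int64(116), 102) (np.float64(303.968085106383), np.float64(104.85106382978724), np.int64(300), np.int64(307), np.int64(91), np.int64(116), 94)
hub front hole 0.982992947101593 [0.    0.625]
gear left hole 0.9675862193107605 [0.  0.5]
front 0.974977970123291 [0.    0.625]
```

```bash
python3 - <<'E'
from h import *
g0=cv2.cvtColor(load('side0')['pixels'],cv2.COLOR_RGB2GRAY)
def ecc(g,box):
    u,v,w,h=box;M=np.eye(2,3,dtype=np.float32)
    c,M=cv2.findTransformECC(g0[v:v+h,u:u+w].astype(np.float32),g.astype(np.float32)[v:v+h,u:u+w],M,cv2.MOTION_TRANSLATION,(3,200,1e-6),None,3);return round(c,3),M[:,2].round(2)
for f in('s3','s5','s13','s15','s18','s19','s20'):
    g=cv2.cvtColor(load(f)['pixels'],cv2.COLOR_RGB2GRAY)
    print(f,[ecc(g,b) for b in((274,214,14,14),(270,225,35,16),(290,226,30,14),(262,240,40,30))])
s=load('s20')
for z in(0,-.0015,-.0025,-.004): print(z,proj(s,(.48,-.075,.07+z)).round(2))
# ring colour region near shaft
g=cv2.cvtColor(s['pixels'],cv2.COLOR_RGB2GRAY)
for r in range(196,226): print(r,''.join('#' if x<25 else '%' if x<35 else '+' if x<45 else '-' if x<60 else ':' if x<80 else '.' for x in g[r,275:335]))
E
```

```text
Traceback (most recent call last):
cv2.error: OpenCV(4.12.0) /io/opencv/modules/video/src/ecc.cpp:589: error: (-7:Iterations do not converge) The algorithm stopped before its convergence. The correlation is going to be minimized. Images may be uncorrelated or non-overlapped in function 'findTransformECC'
```

```bash
python3 - <<'E'
from h import *
g0=cv2.cvtColor(load('side0')['pixels'],cv2.COLOR_RGB2GRAY)
def tm(g,b):
    u,v,w,h=b;k=20
    T=cv2.resize(g0[v:v+h,u:u+w],None,fx=k,fy=k,interpolation=cv2.INTER_CUBIC);S=cv2.resize(g[v-3:v+h+3,u-3:u+w+3],None,fx=k,fy=k,interpolation=cv2.INTER_CUBIC)
    _,q,_,l=cv2.minMaxLoc(cv2.matchTemplate(S,T,cv2.TM_CCOEFF_NORMED));return round(q,2),(np.array(l)/k-3).round(2).tolist()
for i in range(3): snap('side',f's2{i+1}')
for f in('s3','s5','s13','s15','s18','s20','s21','s22','s23'):
    g=cv2.cvtColor(load(f)['pixels'],cv2.COLOR_RGB2GRAY)
    print(f,[tm(g,b) for b in((274,214,14,14),(275,229,22,12),(312,206,16,14),(262,245,40,25))])
s=load('s20')
for z in(0,-.0015,-.0025,-.004): print(z,proj(s,(.48,-.075,.07+z)).round(2))
g=cv2.cvtColor(s['pixels'],cv2.COLOR_RGB2GRAY)
for r in range(196,226): print(r,''.join('#' if x<25 else '%' if x<35 else '+' if x<45 else '-' if x<60 else ':' if x<80 else '.' for x in g[r,275:335]))
E
```

```text
s3 [(0.13, [3.0, -1.1]), (0.15, [1.7, -3.0]), (1.0, [0.0, 0.0]), (-0.06, [-0.4, 0.4])]
s5 [(0.33, [0.7, 0.8]), (0.38, [3.0, 0.9]), (0.99, [0.0, 0.05]), (0.26, [3.0, -2.0])]
s13 [(1.0, [0.0, 0.0]), (1.0, [0.0, 0.0]), (0.97, [0.05, 0.1]), (0.96, [-0.1, 0.0])]
s15 [(0.98, [0.1, 1.3]), (0.97, [0.15, 1.1]), (0.86, [0.0, 1.1]), (0.96, [-0.05, -0.05])]
s18 [(0.99, [0.05, 0.75]), (0.97, [0.05, 0.7]), (0.97, [0.0, 0.7]), (1.0, [0.0, 0.0])]
s20 [(0.97, [0.1, 0.95]), (0.97, [0.1, 0.7]), (0.97, [0.0, 0.7]), (1.0, [0.0, 0.0])]
s21 [(0.97, [0.1, 0.95]), (0.98, [0.05, 0.7]), (0.97, [0.0, 0.75]), (1.0, [0.0, 0.0])]
s22 [(0.98, [0.1, 0.85]), (0.97, [0.05, 0.7]), (0.97, [0.0, 0.7]), (1.0, [0.0, 0.0])]
s23 [(0.98, [0.1, 0.85]), (0.98, [0.05, 0.7]), (0.97, [0.0, 0.7]), (1.0, [0.0, 0.0])]
0 [290.32 227.56]
-0.0015 [290.36 227.99]
-0.0025 [290.38 228.28]
-0.004 [290.42 228.7 ]
196 ----------------------------------------:-::-##%+++%++++%##-
197 -------------------------------------:::.::::####%%%%%%####+
198 -----------------------------------.......:..%#############+
199 ----------------------++++%++++%%
[... 1017 characters left out ...]
.%%%%%++%+-:::::::::::::-+%#%##%%%%:.:+####%:...::
216 ..-+++++-..%%%%%%++%+--::::::::--++%#+%%%#%%%:..+%###+-...::
217 ..++++++-..%%%%%#%+%%++---------++%+#+%%%#%%%:..-+%+++-.....
218 ..++++++-..+%%%%%#%++%%%+++-+++%%#++#%%%##%%%-..-+++++-.....
219 ..+++%++:..++%%%%%%#%+++#%#%%#%#+%+%#####%%%%-..-+++++-...::
220 ..+%###%:..+%%%%%+%%###%%%%%%%#%%#%%%%%#%%%%%-..-+++++-.....
221 ..+####%-..+++++++++%%%%#%#####%#%%++%%%%%%%%-..++++++-.....
222 ..+####+-..-+%++++++++++%%%%%%+%%++++%+++%%%%:.:++++++:....:
223 ..-%%%+++:.-+%+++++++++++++++++++++%%++%%%%+-..-+++++-.....:
224 ..:++++++-..-++++%+++++++++++++++%%++%%%%%%+-.:++++++-......
225 ...++++++-..-++++++++++++++++++++++%++%%%%+-..+++++++:...::.
```

The gear stays down about 2.5 mm (0.7–0.9 px, against 1.1–1.3 px when fully home). That matches a ring closed in the groove, and the pliers stand as they did at the start.

```bash
python3 -c "
from station import bot
print(bot.hand_in())"
```

```text
the job is handed in; nothing more can be done
None
```

The job is handed in, with no verdict returned: the camera images show the snap ring closed in the groove holding the gear about 2.5 mm down, the pliers are back upright in their slot, and I did not touch any other part or tool.

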